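# Take the stack apart and put each piece in its fitted tray

## Task

Someone left a stack on the bench: a packing block at the bottom, a batten across it with a bench dog on top, and a tool handle standing beside the batten. Take it apart and set each piece flat on the floor of the pale tray that was made to fit it, right way up as it is now, the tool handle standing in the square tray. Leave the tin dish and the root hook where they are, and do not let any of the four pieces topple over.

Things in the scene. Friction and masses are not known exactly. Their poses are not given: they have to be found in the camera images.
- packing_block: Plain brown wooden block, 66 x 123 x 45 mm (its x, y, z), 0.2 to 0.4 kg; the bottom of the stack, lying on the bench. Origin: centre of its underside, z up, y along its length. The batten and the tool handle stand on it. The stack may start in any of five spots among the trays.
- batten: Reddish brown batten offcut, 37 x 160 x 70 mm (its x, y, z), about 0.2 kg, on edge, lying across the packing block near one end and overhanging it at both sides. Origin: centre of its underside, z up, y along its length. The bench dog lies on it.
- bench_dog: Wooden bench dog, a light brown square stick with a flat steel spring let into it, 27 x 131 x 23 mm (its x, y, z), 0.07 kg, lying along the top of the batten. Origin: centre of its underside, z up, y along its length.
- tool_handle: Loose turned wooden tool handle, round, 34 mm thick and 77 mm high, 0.07 kg, standing upright on the packing block at the end away from the batten, its axis 78 mm from the batten's middle line. Thickest in its upper half. Origin: centre of its foot, z up along its axis.
- block_tray: Low open tray of pale wood, fastened to the bench, made to fit the packing block: inside 82 x 139 mm (its x, y), walls 6 mm thick, inner floor 4 mm and rim 12 mm above the bench. Origin: centre of its underside, on the bench top; z up, x and y along its sides (y the longer); both long walls have a 60 mm gap at the middle for the fingers. Its place among the trays and its yaw vary.
- batten_tray: Low open tray of pale wood, fastened to the bench, made to fit the batten: inside 53 x 176 mm (its x, y), walls 6 mm thick, inner floor 4 mm and rim 12 mm above the bench. Origin: centre of its underside, on the bench top; z up, x and y along its sides (y the longer); both long walls have a 60 mm gap at the middle for the fingers. Its place among the trays and its yaw vary.
- dog_tray: Low open tray of pale wood, fastened to the bench, made to fit the bench dog: inside 43 x 147 mm (its x, y), walls 6 mm thick, inner floor 4 mm and rim 12 mm above the bench. Origin: centre of its underside, on the bench top; z up, x and y along its sides (y the longer); both long walls have a 60 mm gap at the middle for the fingers. Its place among the trays and its yaw vary.
- handle_tray: Low open tray of pale wood, fastened to the bench, made to fit the foot of the tool handle: inside 50 x 50 mm (its x, y), walls 6 mm thick, inner floor 4 mm and rim 12 mm above the bench. Origin: centre of its underside, on the bench top; z up, x and y along its sides. Its place among the trays and its yaw vary. The only square one.
- tin_dish: Bystander, loose: round pressed tin dish, 109 mm across, 36 mm high. Origin: centre of its underside.
- root_hook: Bystander, loose: pale bent branch hook lying flat, 117 mm long, 34 mm wide, 15 mm high. Origin: centre of its underside, y along its length.
There are look-alikes about, which are no part of the job. Leave any blue look-alike of the packing_block alone.

How it is judged:
By the outcome, as a careful person would: the job done as asked, in the order asked, and still so for the second after the job is handed in, with the robot touching nothing.
It also fails if it takes over 125 s, if anything falls off the work surface, if the arm or the gripper's body presses on something with over 40 N, if the wrist force passes 120 N, or if a joint passes its speed limit or range.

## Robot

A 6-joint arm with a two-finger parallel gripper is mounted at the origin on a cart in front of the work surface, level with it; the furniture and walls round the work are solid. World frame = base frame: x ahead of the robot, y to its left, z up, the work surface at z = 0. Lengths are in m, angles in degrees, forces in N, time in s.
With the tool pointing down it reaches from about 0.3 to 0.75 m from the base axis. Payload 8.5 kg.
Tool frame: the origin (TCP) lies at the very end of the fingers, on their centre line; the grasp point (between the pads) lies 19 mm behind it (env.hold_point_z is the distance from the TCP to the grasp point, in m); z points along the fingers, y is the line along which they close (so a half turn about z gives the same grasp; the last joint's range is limited). The gripper opens to 85 mm and grips with 20 to 120 N. Pads are 22 mm wide; open, the fingers measure 114 mm over their backs; the gripper's body (76 mm by 85 mm) begins 54 mm behind the grasp point. The pads swing forward as they close: fully open they stand 13 mm farther back than shut.
Start: joints at [62.378, 21.807, 74.336, -0, 83.858, -12.336], TCP at [0.145, 0.531, 0.231] pointing down, gripper open.
Joint ranges: [-178.18, 178.18], [-50.72, 133.34], [12.68, 142.11], [-81.47, 261.47], [9.98, 163.14], [-165.26, 165.26]. Speed limits (degrees/s): [136.94, 136.94, 180, 180, 180, 180].

## Interface

Orientations are given as a 3x3 rotation matrix whose columns are the frame's x, y, z axes.
In Python, from rig import env, optics gives the robot as it stands.
- The arm moves only by the shell command python3 -m jog 'ROWS' [OPENING] [FORCE]. ROWS is JSON, a list of rows, each an object with "linear": the shift along the tool's x, y, z in units of 40 mm (1.0 is 40 mm), a list of three; "roll": the turn about the tool's z in units of 5 degrees (1.0 is 5 degrees). A call has 1 to 12 rows; each row shifts and turns the commanded pose from where the row before left it, along the tool's axes as they then stand; what a row does not reach is not made up. A row lasts 1/12 s, in which the tool goes at most 41.7 mm and 7.16 degrees, less where a joint would pass 70% of its speed; a pose out of reach is approached as far as the arm can. A call is refused whole if a number of a shift passes 1 or a number of a turn 1, either way. A call with a gripper value outside its range is refused whole. OPENING is the opening, from -1 (shut) to 1 (fully open), set as the call begins (- or left out, the last holds). The fingers move at their own pace and stop on an object; FORCE is the grip in N (left out, the last holds). Time passes only in rows, so rows that do not move let the fingers close. It gives the time, the measured TCP pose, the force, the opening and the grip force at its end, in the units of the state.
- env.observe(): the state, without advancing time (a new reading comes with each control period).
- optics.get_image(name): name is "scene" or "top" or "wrist"; returns the picture (400x640x3 uint8, red, green, blue); there is no depth.
- optics.calibration(name): a dict with "fov_y" (degrees; the focal length in pixels is half the picture's height over the tangent of half this angle, whatever the lens; pixels are square), "cx", "cy" (the principal point, pixels), "T" (4x4, takes a point from camera to world coordinates). Camera axes: x right, y down, z forward; pixel columns grow to the right and rows downward; lengths in m; the calibration is good to about 2 mm. A picture is of the moment at which its call begins: read the wrist's pose just before it. calibration takes no time and is no camera call; for the wrist camera it gives the pose at the moment of the call.
- env.close_job(): hands the job in; it is judged then, once.
The state is a dict: "time_s": time; "q": joint angles; "qvel": joint speeds; "joint_efforts": joint torques, N m; "position": TCP position; "tool_rot": TCP orientation; "ft_force": force on the tool from outside, world axes, zero at the start; "wrist_torque": the same for the moment, N m; "grip_width": finger opening in m; "gripper_force": force on a finger pad.
Only numpy, scipy, OpenCV 4.12 (cv2) and the standard library are available. Lean on these libraries where they do the work, as an engineer would, in place of code of your own. Each camera call takes 0.05 s, during which the arm holds its last target. There are 200 camera calls.

## Working session

There is one attempt and no reset: what is moved stays moved. The work goes in short steps, Python scripts to look and compute and a shell command to move; the robot and the scene stay as the last step left them, time stands still between calls to the robot, and variables do not carry over. Pictures are saved under pics/ and viewed, at most 14 in all, crops included, and the job is handed in when it is done.

```bash
ls; mkdir -p pics; python3 - <<'E'
from rig import env, optics
import cv2
for n in("top","scene"):
    cv2.imwrite(f"pics/{n}0.png",optics.get_image(n)[:,:,::-1]); c=optics.calibration(n); print(n,c)
s=env.observe();print(s["time_s"],s["position"],s["tool_rot"],s["grip_width"],env.hold_point_z)
E
```

```text
pics
top {'fov_y': 49.62273400526407, 'cx': 326.56456443368177, 'cy': 198.53163615862118, 'T': array([[-0.00224056, -0.98732501,  0.15869561,  0.30044599],
       [-0.99999521,  0.00187338, -0.00246328,  0.08664715],
       [ 0.00213476, -0.15870037, -0.98732448,  1.4508774 ],
       [ 0.        ,  0.        ,  0.        ,  1.        ]])}
scene {'fov_y': 47.071111245616486, 'cx': 321.80138838843436, 'cy': 194.5559712176752, 'T': array([[ 0.84904136, -0.31426945,  0.42469222, -0.25580879],
       [-0.5277425 , -0.46670377,  0.70970095, -1.2352707 ],
       [-0.02483186, -0.8266936 , -0.56210415,  1.12898199],
       [ 0.        ,  0.        ,  0.        ,  1.        ]])}
0.1 [0.14489406 0.53029897 0.23077058] [[-9.64615083e-01  2.63661422e-01 -6.28835292e-04]
 [ 2.63662004e-01  9.64614415e-01 -1.17398463e-03]
 [ 2.97049131e-04 -1.29824325e-03 -9.99999113e-01]] 0.08508521092447353 0.0187
```

View pics/top0.png

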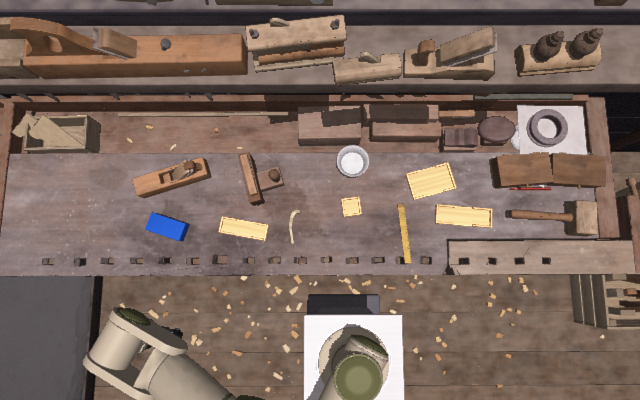

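View pics/scene0.png

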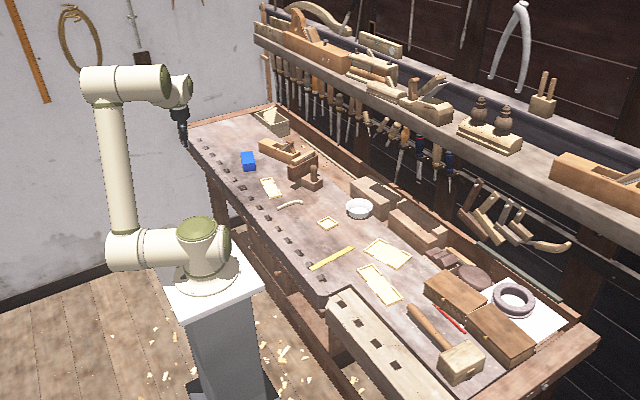

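The top view shows the stack around (260,178): batten at (250,178), handle at (274,175), block at (268,184). The trays are at (243,229), (351,206), (432,180) and (464,216). The dish is at (352,160), the hook at (294,226), and the blue look-alike at (166,226).

```bash
cat > h.py <<'E'
import numpy as np, cv2
from rig import env, optics
def ray(c,uv):
    f=200/np.tan(np.radians(c["fov_y"]/2)); T=c["T"]
    d=T[:3,:3]@np.array([(uv[0]-c["cx"])/f,(uv[1]-c["cy"])/f,1.]); return T[:3,3],d
def onz(c,uv,z):
    o,d=ray(c,uv); return (o+d*(z-o[2])/d[2])
def proj(c,p):
    f=200/np.tan(np.radians(c["fov_y"]/2)); T=c["T"]; q=T[:3,:3].T@(np.array(p)-T[:3,3]); return q[:2]/q[2]*f+[c["cx"],c["cy"]]
def cross(c1,u1,c2,u2):
    o1,d1=ray(c1,u1);o2,d2=ray(c2,u2)
    A=np.array([d1,-d2]).T; t=np.linalg.lstsq(A,o2-o1,rcond=None)[0]
    p,q=o1+d1*t[0],o2+d2*t[1]; return (p+q)/2,np.linalg.norm(p-q)
def rect(pts):
    (cx,cy),(w,h),a=cv2.minAreaRect(np.float32(pts)*1000)
    if w>h: w,h,a=h,w,a+90   # now h long; direction of w is a; long axis a+90
    return np.array([cx,cy]),w,h,(a+90+90)%180-90   # yaw of long axis vs world x
def trays(c,img,z=.012,amin=150):
    hsv=cv2.cvtColor(img,cv2.COLOR_RGB2HSV)
    m=cv2.inRange(hsv,(15,40,190),(32,160,255)); m=cv2.morphologyEx(m,cv2.MORPH_CLOSE,np.ones((5,5),np.uint8))
    for k in cv2.findContours(m,cv2.RETR_EXTERNAL,cv2.CHAIN_APPROX_NONE)[0]:
        if cv2.contourArea(k)<amin: continue
        P=[onz(c,p,z)[:2] for p in k[:,0]]; r=rect(P); print(k[:,0].mean(0).round(),[np.round(x,1) for x in r])
E
python3 - <<'E'
from h import *
i=cv2.imread("pics/top0.png")[:,:,::-1].copy(); c=optics.calibration("top"); trays(c,i)
for uv,z in (((250,178),.12),((274,175),.12),((268,184),.045),((352,160),.036),((294,226),.01),((166,226),.02)): print(uv,onz(c,uv,z).round(3))
cv2.imwrite("pics/crop0.png",cv2.resize(i[130:270,140:340,::-1],None,fx=4,fy=4,interpolation=cv2.INTER_CUBIC))
E
```

```text
[328. 350.] [array([44.6, 82. ]), np.float64(33.3), np.float64(149.0), np.float64(-27.1)]
[132. 360.] [array([ 16.3, 711. ]), np.float64(192.7), np.float64(230.4), np.float64(62.3)]
[243. 228.] [array([433. , 362.1]), np.float64(54.6), np.float64(158.4), np.float64(79.6)]
[404. 235.] [array([ 411.1, -174.8]), np.float64(20.1), np.float64(185.3), np.float64(5.5)]
[464. 216.] [array([ 473.3, -375.6]), np.float64(65.2), np.float64(185.3), np.float64(85.3)]
[351. 206.] [array([506. ,   0.8]), np.float64(60.8), np.float64(61.0), np.float64(8.2)]
[431. 181.] [array([ 592.9, -271. ]), np.float64(93.5), np.float64(150.7), np.float64(-74.8)]
(250, 178) [0.58  0.323 0.12 ]
(274, 175) [0.59  0.248 0.12 ]
(268, 184) [0.575 0.277 0.045]
(352, 160) [ 0.659 -0.003  0.036]
(294, 226) [0.439 0.192 0.01 ]
(166, 226) [0.439 0.615 0.02 ]
```

View pics/crop0.png

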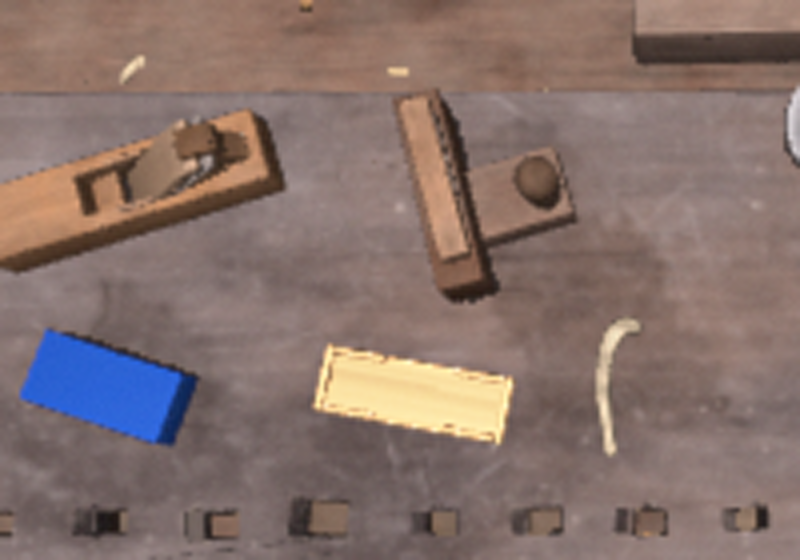

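```bash
cat >> h.py <<'E'
def tool():
    s=env.observe(); return s["position"],s["tool_rot"]
def need(target,yaw_y=None,pos=None):
    """units of linear for going to target (world), and roll units to bring tool y to yaw (deg, mod 180)"""
    p,R=tool(); d=R.T@(np.array(target)-p)/.04
    out="lin units in present tool axes %s"%d.round(2)
    if yaw_y is not None:
        a=np.degrees(np.arctan2(R[1,1],R[0,1])); w=(yaw_y-a+90)%180-90
        out+=" | yaw now %.1f turn world %.1f -> roll units %.2f"%(a,w,-w/5)
        t=np.radians(a+w); y=np.array([np.cos(t),np.sin(t),0]); 
        R2=np.array([np.cross(y,[0,0,-1]),y,[0,0,-1]]).T; out+=" | lin after turn %s"%(R2.T@(np.array(target)-p)/.04).round(2)
    print(out, "pos",p.round(4))
E
python3 - <<'E'
from h import *
c=optics.calibration("wrist");p,R=tool();print(c["fov_y"],R.T@(c["T"][:3,3]-p),(R.T@c["T"][:3,:3]).round(2))
need([.56,.29,.30],105)
E
```

```text
69.44112681096543 [ 0.07356665  0.00024227 -0.14237617] [[ 0.   -0.96 -0.29]
 [ 1.    0.    0.  ]
 [ 0.   -0.29  0.96]]
lin units in present tool axes [-11.59  -3.06  -1.73] | yaw now 74.7 turn world 30.3 -> roll units -6.06 | lin after turn [-8.47 -8.49 -1.73] pos [0.1449 0.5303 0.2308]
```

```bash
python3 -m jog '[{"linear":[0,0,-0.3],"roll":-1},{"linear":[0,0,-0.3],"roll":-1},{"linear":[0,0,-0.3],"roll":-1},{"linear":[0,0,-0.3],"roll":-1},{"linear":[0,0,-0.3],"roll":-1},{"linear":[0,0,-0.2],"roll":-1}]' 1 30; python3 -m jog '[{"linear":[-0.6,-0.6,0],"roll":0},{"linear":[-0.6,-0.6,0],"roll":0},{"linear":[-0.6,-0.6,0],"roll":0},{"linear":[-0.6,-0.6,0],"roll":0},{"linear":[-0.6,-0.6,0],"roll":0},{"linear":[-0.6,-0.6,0],"roll":0},{"linear":[-0.6,-0.6,0],"roll":0},{"linear":[-0.6,-0.6,0],"roll":0},{"linear":[-0.6,-0.6,0],"roll":0},{"linear":[-0.6,-0.6,0],"roll":0},{"linear":[-0.6,-0.6,0],"roll":0},{"linear":[-0.6,-0.6,0],"roll":0}]'; python3 -m jog '[{"linear":[-0.6,-0.6,0],"roll":0},{"linear":[-0.6,-0.6,0],"roll":0},{"linear":[0,0,0],"roll":0},{"linear":[0,0,0],"roll":0}]'
python3 - <<'E'
from h import *
c=optics.calibration("wrist");i=optics.get_image("wrist");cv2.imwrite("pics/w1.png",i[:,:,::-1]);np.save("w1T.npy",c["T"])
need([.56,.29,.3],105)
E
```

```text
time_s: 0.6
position: [0.145, 0.5306, 0.3001]
tool_rot: [[-0.966, -0.258, 0.0], [-0.258, 0.966, 0.0], [-0.0, 0.0, -1.0]]
ft_force: [-0.3, 0.6, -0.1]
grip_width: 0.0851
gripper_force: 0.0
time_s: 1.6
position: [0.4979, 0.3239, 0.2989]
tool_rot: [[-0.967, -0.254, -0.001], [-0.254, 0.967, -0.0], [0.001, -0.0, -1.0]]
ft_force: [-0.9, 0.0, 0.3]
grip_width: 0.0853
gripper_force: 0.0
time_s: 1.93
position: [0.5564, 0.2897, 0.298]
tool_rot: [[-0.968, -0.252, -0.002], [-0.252, 0.968, -0.0], [0.002, 0.0, -1.0]]
ft_force: [0.1, 0.3, 0.5]
grip_width: 0.0855
gripper_force: 0.0
lin units in present tool axes [-0.11 -0.04 -0.03] | yaw now 104.7 turn world 0.3 -> roll units -0.07 | lin after turn [-0.11 -0.05 -0.03] pos [0.5554 0.2906 0.2986]
```

View pics/w1.png

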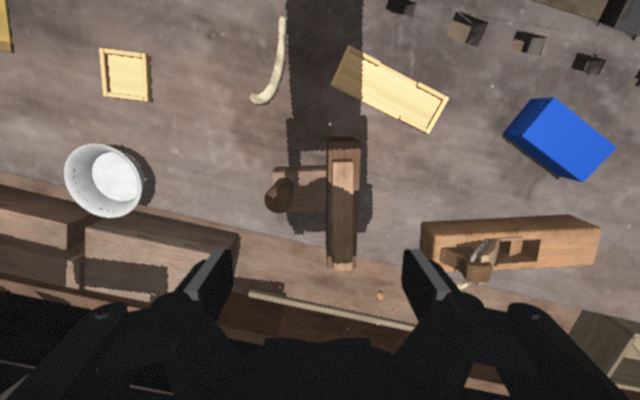

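The wrist view shows the batten and dog at (341,205), nearly vertical in the image, with the handle at (282,193) and the block edge at (300,170). The dog tray is at (390,88), the handle tray at (125,75), and the dish at (103,180). I'll take a second view for height.

```bash
python3 -m jog '[{"linear":[0,-0.8,0],"roll":0},{"linear":[0,-0.8,0],"roll":0},{"linear":[0.5,0,0],"roll":0},{"linear":[0,0,0],"roll":0},{"linear":[0,0,0],"roll":0}]' | tail -4
python3 - <<'E'
from h import *
c=optics.calibration("wrist");i=optics.get_image("wrist");cv2.imwrite("pics/w2.png",i[:,:,::-1]);np.save("w2T.npy",c["T"])
c1=dict(c);c1["T"]=np.load("w1T.npy")
a=cv2.imread("pics/w1.png");print("w1 tray");trays(c1,a[:,:,::-1].copy());print("w2");trays(c,i)
# where stack centre is
u=proj(c,[.58,.32,.12]).astype(int);print(u, proj(c1,[.58,.32,.12]))
b=i[:,:,::-1]
x0,y0=250,125; x1=u[0]-87;y1=u[1]-80;print(x1,y1)
f=lambda m,x,y:cv2.resize(np.clip(m[y:y+155,x:x+132].astype(float)*1.7,0,255).astype(np.uint8),None,fx=3,fy=3.8,interpolation=cv2.INTER_CUBIC)
cv2.imwrite("pics/c12.png",np.hstack([f(a,x0,y0),f(b,x1,y1)]))
E
```

```text
tool_rot: [[-0.967, -0.255, 0.001], [-0.255, 0.967, 0.0], [-0.001, 0.0, -1.0]]
ft_force: [-0.4, -0.3, -0.9]
grip_width: 0.0857
gripper_force: 0.0
w1 tray
[399.  94.] [array([435.5, 374.2]), np.float64(56.0), np.float64(136.0), np.float64(79.7)]
[123.  74.] [array([505.7,   1.7]), np.float64(61.9), np.float64(62.2), np.float64(7.7)]
[275.  62.] [array([439.9, 198.1]), np.float64(26.2), np.float64(113.4), np.float64(-9.7)]
[ 3. 21.] [array([ 479.1, -153.5]), np.float64(10.2), np.float64(49.4), np.float64(-3.0)]
w2
[ 12. 104.] [array([ 579.3, -221. ]), np.float64(50.0), np.float64(93.7), np.float64(14.8)]
[171.  90.] [array([505.7,   1.3]), np.float64(61.3), np.float64(62.3), np.float64(7.6)]
[430. 106.] [array([433.5, 362.5]), np.float64(56.2), np.float64(159.4), np.float64(79.5)]
[50. 28.] [array([ 469.4, -162.3]), np.float64(19.4), np.float64(68.3), np.float64(5.7)]
[387 220] [337.02436617 204.48350829]
300 140
```

View pics/c12.png

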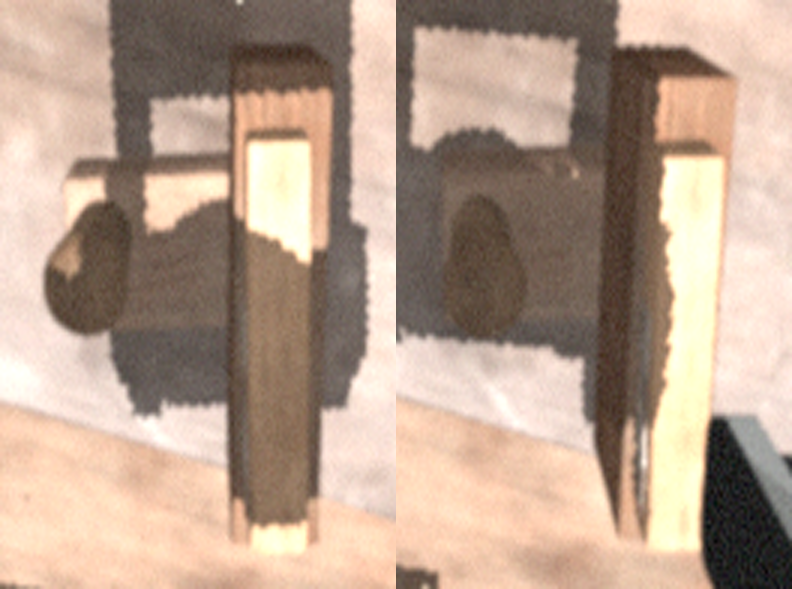

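```bash
cat > t.py <<'E'
from h import *
c=optics.calibration("wrist");c1=dict(c);c1["T"]=np.load("w1T.npy");c2=dict(c);c2["T"]=np.load("w2T.npy")
A=lambda x,y:(x/3+250-.33,y/3.8+125-.37)
B=lambda x,y:((x-396)/3+300-.33,y/3.8+140-.37)
for n,a,b in (("dogTL",(247,138),(662,150)),("dogTR",(310,138),(725,153)),("dogBR",(309,550),(702,550)),("dogBL",(250,550),(648,548)),
 ("batTL",(232,93),(665,78)),("batTR",(331,93),(735,75)),("hTop",(83,285),(487,283)),("blkTL",(66,180),(443,160))):
    p,e=cross(c1,A(*a),c2,B(*b)); print(n,p.round(4),round(e*1000,1))
def P(z,L): return np.array([onz(c1,A(*q),z)[:2] for q in L])
for z,L in ((.138,[(247,138),(310,138),(309,550),(250,550)]),(.115,[(232,93),(331,93),(318,542),(236,545)])):
    q=P(z,L);print(z,q.round(4).tolist(),rect(q)); 
q=P(.121,[(83,285)]);print(q)
E
python3 t.py
```

```text
dogTL [0.5296 0.2994 0.1346] 1.0
dogTR [0.5237 0.3204 0.1386] 0.5
dogBR [0.6496 0.3579 0.1352] 0.7
dogBL [0.6517 0.3339 0.141 ] 0.2
batTL [0.5126 0.2895 0.1511] 10.0
batTR [0.5088 0.33   0.1014] 9.1
hTop [0.5917 0.2512 0.1167] 2.1
blkTL [0.5798 0.229  0.0305] 5.8
0.138 [[0.5296, 0.2991], [0.5241, 0.3205], [0.6476, 0.3571], [0.6535, 0.3346]] (array([588.63873291, 328.05615234]), 23.245573043823242, 129.40174865722656, 15.990632057189941)
0.115 [[0.5216, 0.2922], [0.5122, 0.328], [0.6561, 0.3664], [0.6659, 0.3331]] (array([588.71704102, 330.43719482]), 36.947444915771484, 150.0697021484375, 15.824342727661133)
[[0.59144157 0.25138404]]
```

```bash
python3 - <<'E'
from h import *
need([.589,.3285,.118],106)
E
```

```text
lin units in present tool axes [-1.56  2.26  4.55] | yaw now 104.8 turn world 1.2 -> roll units -0.24 | lin after turn [-1.61  2.23  4.55] pos [0.5516 0.2249 0.3   ]
```

```bash
python3 -m jog '[{"linear":[0,0,0],"roll":-0.24},{"linear":[-0.4,0.56,0.3],"roll":0},{"linear":[-0.4,0.56,0.6],"roll":0},{"linear":[-0.4,0.56,0.6],"roll":0},{"linear":[-0.41,0.55,0.6],"roll":0},{"linear":[0,0,0.6],"roll":0},{"linear":[0,0,0.6],"roll":0},{"linear":[0,0,0],"roll":0},{"linear":[0,0,0],"roll":0}]' 0.3 30
python3 - <<'E'
from h import *
need([.589,.3285,.118],106)
E
```

```text
time_s: 3.2
position: [0.5894, 0.3279, 0.1667]
tool_rot: [[-0.961, -0.276, -0.002], [-0.276, 0.961, -0.001], [0.002, -0.0, -1.0]]
ft_force: [-0.6, -0.1, 0.7]
grip_width: 0.0556
gripper_force: 0.0
lin units in present tool axes [0.   0.02 1.22] | yaw now 106.0 turn world 0.0 -> roll units -0.00 | lin after turn [0.   0.02 1.22] pos [0.5894 0.3279 0.1667]
```

```bash
python3 -m jog '[{"linear":[0,0,0.5],"roll":0},{"linear":[0,0,0.5],"roll":0},{"linear":[0,0,0.22],"roll":0},{"linear":[0,0,0],"roll":0},{"linear":[0,0,0],"roll":0}]'; python3 -m jog '[{"linear":[0,0,0],"roll":0},{"linear":[0,0,0],"roll":0},{"linear":[0,0,0],"roll":0},{"linear":[0,0,0],"roll":0},{"linear":[0,0,0],"roll":0},{"linear":[0,0,0],"roll":0},{"linear":[0,0,0],"roll":0},{"linear":[0,0,0],"roll":0}]' -1 30
```

```text
time_s: 3.62
position: [0.5903, 0.3276, 0.1201]
tool_rot: [[-0.962, -0.274, 0.002], [-0.274, 0.962, 0.001], [-0.002, 0.0, -1.0]]
ft_force: [-0.1, 0.2, -0.0]
grip_width: 0.0557
gripper_force: 0.0
time_s: 4.28
position: [0.5902, 0.3276, 0.1199]
tool_rot: [[-0.962, -0.274, 0.002], [-0.274, 0.962, 0.001], [-0.003, 0.0, -1.0]]
ft_force: [0.3, 0.7, 6.3]
grip_width: 0.0225
gripper_force: 30.3
```

```bash
python3 -m jog '[{"linear":[0,0,-0.3],"roll":0},{"linear":[0,0,-0.6],"roll":0},{"linear":[0,0,-0.6],"roll":0},{"linear":[0,0,-0.5],"roll":0},{"linear":[0,0,0],"roll":0}]'
python3 - <<'E'
from h import *
need([.4333,.3623,.10],169.6)
E
```

```text
time_s: 4.7
position: [0.5909, 0.3278, 0.2032]
tool_rot: [[-0.962, -0.274, 0.007], [-0.274, 0.962, 0.002], [-0.008, 0.0, -1.0]]
ft_force: [0.9, 0.9, -0.3]
grip_width: 0.0223
gripper_force: 29.5
lin units in present tool axes [3.57 1.91 2.55] | yaw now 105.9 turn world 63.7 -> roll units -12.74 | lin after turn [-0.14  4.03  2.58] pos [0.5909 0.3278 0.2032]
```

```bash
python3 -m jog '[{"linear":[0.6,0.3,0],"roll":0},{"linear":[0.6,0.3,0],"roll":0},{"linear":[0.6,0.3,0],"roll":0},{"linear":[0.6,0.3,0],"roll":0},{"linear":[0.6,0.3,0],"roll":0},{"linear":[0.6,0.3,0],"roll":0}]'|head -2;  python3 -m jog '[{"linear":[0,0,0.2],"roll":-1},{"linear":[0,0,0.2],"roll":-1},{"linear":[0,0,0.2],"roll":-1},{"linear":[0,0,0.2],"roll":-1},{"linear":[0,0,0.2],"roll":-1},{"linear":[0,0,0.2],"roll":-1},{"linear":[0,0,0.2],"roll":-1},{"linear":[0,0,0.2],"roll":-1},{"linear":[0,0,0.2],"roll":-1},{"linear":[0,0,0.2],"roll":-1},{"linear":[0,0,0.2],"roll":-1},{"linear":[0,0,0.2],"roll":-1}]'|head -2;python3 -m jog '[{"linear":[0,0,0],"roll":-0.74},{"linear":[0,0,0],"roll":0},{"linear":[0,0,0],"roll":0}]'
python3 - <<'E'
from h import *
need([.4333,.3623,.010],169.6)
c=optics.calibration("wrist");i=optics.get_image("wrist");cv2.imwrite("pics/w3.png",i[:,:,::-1])
E
```

```text
time_s: 5.2
position: [0.4298, 0.3569, 0.1976]
time_s: 6.2
position: [0.431, 0.3568, 0.1013]
time_s: 6.45
position: [0.4312, 0.357, 0.1021]
tool_rot: [[-0.182, -0.983, -0.001], [-0.983, 0.182, -0.0], [0.001, 0.001, -1.0]]
ft_force: [0.2, -0.4, -0.6]
grip_width: 0.0226
gripper_force: 29.5
lin units in present tool axes [-0.14 -0.03  2.3 ] | yaw now 169.5 turn world 0.1 -> roll units -0.02 | lin after turn [-0.14 -0.03  2.3 ] pos [0.4312 0.357  0.1021]
```

View pics/w3.png

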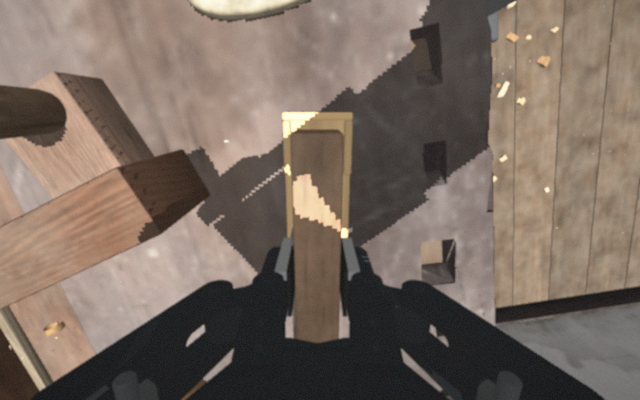

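The dog is held parallel over its tray: dog end at (317,131), tray end at (317,115). I'll check the offset along its length.

```bash
python3 - <<'E'
from h import *
c=optics.calibration("wrist");p,R=tool()
for uv in((293,134),(343,132)): print((R.T@(onz(c,uv,.120)-p)*1000).round(1))
E
```

```text
[ 64.7 -10.8 -17.7]
[ 65.6  10.3 -17.7]
```

```bash
python3 -m jog '[{"linear":[-0.14,-0.03,0.5],"roll":0},{"linear":[0,0,0.6],"roll":0},{"linear":[0,0,0.6],"roll":0},{"linear":[0,0,0.35],"roll":0},{"linear":[0,0,0.15],"roll":0},{"linear":[0,0,0.1],"roll":0},{"linear":[0,0,0],"roll":0},{"linear":[0,0,0],"roll":0}]'
```

```text
time_s: 7.17
position: [0.4341, 0.3626, 0.0114]
tool_rot: [[-0.181, -0.984, 0.001], [-0.984, 0.181, 0.001], [-0.001, -0.001, -1.0]]
ft_force: [0.5, -0.2, 0.1]
grip_width: 0.022
gripper_force: 29.5
```

```bash
python3 -m jog '[{"linear":[0,0,0.04],"roll":0},{"linear":[0,0,0.02],"roll":0},{"linear":[0,0,0],"roll":0}]'; python3 -m jog '[{"linear":[0,0,0],"roll":0},{"linear":[0,0,0],"roll":0},{"linear":[0,0,0],"roll":0},{"linear":[0,0,0],"roll":0},{"linear":[0,0,-0.4],"roll":0},{"linear":[0,0,-0.8],"roll":0},{"linear":[0,0,-0.9],"roll":0},{"linear":[0,0,-0.9],"roll":0},{"linear":[0,0,-0.9],"roll":0},{"linear":[0,0,-0.9],"roll":0},{"linear":[0,0,-0.9],"roll":0}]' 0.1
python3 - <<'E'
from h import *
cv2.imwrite("pics/w4.png",optics.get_image("wrist")[:,:,::-1])
need([.5915,.251,.13],16)
E
```

```text
time_s: 7.42
position: [0.434, 0.3626, 0.0089]
tool_rot: [[-0.18, -0.984, 0.001], [-0.984, 0.18, 0.001], [-0.001, -0.001, -1.0]]
ft_force: [-1.0, 0.6, 3.6]
grip_width: 0.0223
gripper_force: 30.1
time_s: 8.33
position: [0.4333, 0.3622, 0.238]
tool_rot: [[-0.18, -0.984, -0.0], [-0.984, 0.18, -0.0], [0.0, 0.0, -1.0]]
ft_force: [0.8, 0.3, 0.4]
grip_width: 0.0471
gripper_force: 0.0
lin units in present tool axes [ 2.08 -4.32  2.91] | yaw now 169.6 turn world 26.4 -> roll units -5.28 | lin after turn [ 3.78 -2.98  2.89] pos [0.4353 0.3633 0.2455]
```

View pics/w4.png

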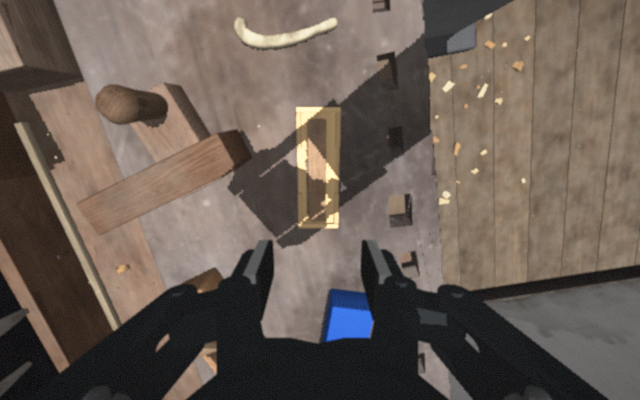

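The dog lies flat in its tray, at (318,165). The batten, handle (118,104) and block are undisturbed. Next is the handle.

```bash
python3 -m jog '[{"linear":[0,0,0],"roll":-1},{"linear":[0,0,0],"roll":-1},{"linear":[0,0,0],"roll":-1},{"linear":[0,0,0],"roll":-1},{"linear":[0,0,0],"roll":-1},{"linear":[0.3,-0.5,0],"roll":-0.28},{"linear":[0.6,-0.5,0],"roll":0},{"linear":[0.6,-0.5,0],"roll":0},{"linear":[0.6,-0.5,0],"roll":0},{"linear":[0.6,-0.5,0],"roll":0},{"linear":[0.3,-0.3,0],"roll":0},{"linear":[0,0,0],"roll":0}]' 0.4|head -2
python3 - <<'E'
from h import *
print(env.observe()["q"].round(1))
need([.5915,.251,.13],16)
c=optics.calibration("wrist");np.save("w5T.npy",c["T"])
cv2.imwrite("pics/w5.png",optics.get_image("wrist")[:,:,::-1])
E
```

```text
time_s: 9.38
position: [0.5325, 0.3382, 0.2357]
[  23.1   30.2   59.6   -3.3   89.9 -165.2]
lin units in present tool axes [ 2.22 -1.09  2.79] | yaw now -171.7 turn world 7.7 -> roll units -1.54 | lin after turn [ 2.5  -0.82  2.64] pos [0.5325 0.3382 0.2357]
```

View pics/w5.png

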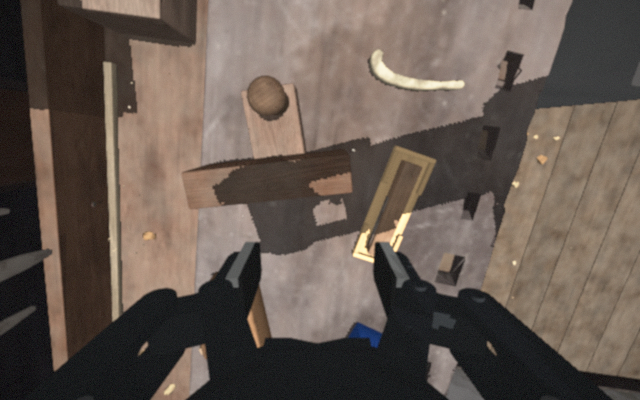

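The view shows the handle at (267,96) and the batten from (184,185) to (352,165). The dog is in its tray at (397,205). Joint 6 is at its limit, so I'll unwind it by half a turn. That's safe at this height.

```bash
python3 - <<'E'
from h import *
c=optics.calibration("wrist");c5=dict(c);c5["T"]=np.load("w5T.npy");c2=dict(c);c2["T"]=np.load("w2T.npy");c1=dict(c);c1["T"]=np.load("w1T.npy")
print(cross(c5,(267,95),c1,(83/3+250,285/3.8+125)), onz(c5,(267,95),.121))
i=cv2.imread("pics/w5.png")[:,:,::-1].copy();trays(c5,i,amin=100)
E
R='x'
python3 -m jog '[{"linear":[0,0,0],"roll":1},{"linear":[0,0,0],"roll":1},{"linear":[0,0,0],"roll":1},{"linear":[0,0,0],"roll":1},{"linear":[0,0,0],"roll":1},{"linear":[0,0,0],"roll":1},{"linear":[0,0,0],"roll":1},{"linear":[0,0,0],"roll":1},{"linear":[0,0,0],"roll":1},{"linear":[0,0,0],"roll":1},{"linear":[0,0,0],"roll":1},{"linear":[0,0,0],"roll":1}]'|head -1
python3 -m jog '[{"linear":[0,0,0],"roll":1},{"linear":[0,0,0],"roll":1},{"linear":[0,0,0],"roll":1},{"linear":[0,0,0],"roll":1},{"linear":[0,0,0],"roll":1},{"linear":[0,0,0],"roll":1},{"linear":[0,0,0],"roll":1},{"linear":[0,0,0],"roll":1},{"linear":[0,0,0],"roll":1},{"linear":[0,0,0],"roll":1},{"linear":[0,0,0],"roll":1},{"linear":[0,0,0],"roll":1}]'|head -1
python3 -m jog '[{"linear":[0,0,0],"roll":1},{"linear":[0,0,0],"roll":1},{"linear":[0,0,0],"roll":1},{"linear":[0,0,0],"roll":1},{"linear":[0,0,0],"roll":1},{"linear":[0,0,0],"roll":1},{"linear":[0,0,0],"roll":1},{"linear":[0,0,0],"roll":1},{"linear":[0,0,0],"roll":1},{"linear":[0,0,0],"roll":1},{"linear":[0,0,0],"roll":0.5},{"linear":[0,0,0],"roll":0}]'|head -2
python3 -c "
from h import *
print(env.observe()['q'].round(1));need([.5915,.251,.23],16)"
```

```text
(array([0.59095927, 0.25198005, 0.12348848]), np.float64(4.126046929424531e-05)) [0.59145446 0.25176326 0.121     ]
[114. 259.] [array([805. , 492.7]), np.float64(7.6), np.float64(87.8), np.float64(-88.4)]
[364. 247.] [array([463.7, 420.9]), np.float64(26.8), np.float64(48.9), np.float64(-71.9)]
[399. 231.] [array([420.5, 390.7]), np.float64(19.3), np.float64(57.2), np.float64(81.5)]
[111. 171.] [array([805.9, 366.4]), np.float64(6.1), np.float64(105.8), np.float64(-88.8)]
[414.  77.] [array([439.8, 197.9]), np.float64(28.3), np.float64(115.2), np.float64(-10.0)]
time_s: 10.43
time_s: 11.43
time_s: 12.43
position: [0.5298, 0.3398, 0.2367]
[23.3 30.  59.8 -3.3 89.9  7.4]
lin units in present tool axes [-2.54  0.87  0.32] | yaw now 15.9 turn world 0.1 -> roll units -0.02 | lin after turn [-2.56  0.87  0.17] pos [0.5298 0.3398 0.2367]
```

```bash
python3 -m jog '[{"linear":[-0.3,0,0],"roll":0},{"linear":[-0.3,0,0],"roll":0},{"linear":[0,0,0],"roll":0},{"linear":[0,0,0],"roll":0}]'; python3 -c "
from h import *
print(env.observe()['q'].round(2),env.observe()['tool_rot'].round(4))"
```

```text
time_s: 12.77
position: [0.5378, 0.3151, 0.2381]
tool_rot: [[-0.272, 0.962, 0.028], [0.961, 0.273, -0.051], [-0.057, 0.013, -0.998]]
ft_force: [-0.2, 0.1, 0.9]
grip_width: 0.0598
gripper_force: 0.0
[20.89 29.22 60.89 -3.31 89.45  5.06] [[-0.2723  0.9618  0.0278]
 [ 0.9605  0.2734 -0.0511]
 [-0.0568  0.0128 -0.9983]]
```

The clipped row at the joint limit left the tool tilted 3.3° sideways. I'll undo it by touching the opposite limit of joint 6 at the same azimuth, where the tilt should be mirrored.

```bash
python3 -m jog '[{"linear":[0.7,0,0],"roll":1},{"linear":[0.7,0,0],"roll":0},{"linear":[0.7,0,0],"roll":0},{"linear":[0,0,0],"roll":1},{"linear":[0,0,0],"roll":1},{"linear":[0,0,0],"roll":1},{"linear":[0,0,0],"roll":1},{"linear":[0,0,0],"roll":1},{"linear":[0,0,0],"roll":1},{"linear":[0,0,0],"roll":1},{"linear":[0,0,0],"roll":1},{"linear":[0,0,0],"roll":1}]'|head -2
python3 -m jog '[{"linear":[0,0,0],"roll":1},{"linear":[0,0,0],"roll":1},{"linear":[0,0,0],"roll":1},{"linear":[0,0,0],"roll":1},{"linear":[0,0,0],"roll":1},{"linear":[0,0,0],"roll":1},{"linear":[0,0,0],"roll":1},{"linear":[0,0,0],"roll":1},{"linear":[0,0,0],"roll":1},{"linear":[0,0,0],"roll":1},{"linear":[0,0,0],"roll":1},{"linear":[0,0,0],"roll":1}]'|head -2
python3 -m jog '[{"linear":[0,0,0],"roll":1},{"linear":[0,0,0],"roll":1},{"linear":[0,0,0],"roll":1},{"linear":[0,0,0],"roll":1},{"linear":[0,0,0],"roll":1},{"linear":[0,0,0],"roll":1},{"linear":[0,0,0],"roll":1},{"linear":[0,0,0],"roll":1},{"linear":[0,0,0],"roll":1},{"linear":[0,0,0],"roll":0},{"linear":[0,0,0],"roll":0},{"linear":[0,0,0],"roll":0}]'
python3 -c "
from h import *
print(env.observe()['q'].round(2),env.observe()['tool_rot'][:,2].round(4))"
```

```text
time_s: 13.77
position: [0.5193, 0.3979, 0.2331]
time_s: 14.77
position: [0.5193, 0.3979, 0.2332]
time_s: 15.77
position: [0.5246, 0.3887, 0.234]
tool_rot: [[0.669, -0.743, 0.024], [-0.742, -0.669, -0.046], [0.05, 0.012, -0.999]]
ft_force: [-0.7, 0.7, 0.3]
grip_width: 0.0597
gripper_force: 0.0
[ 27.35  32.71  55.31  -2.96  91.94 165.22] [ 0.0243 -0.0455 -0.9987]
```

```bash
python3 -m jog '[{"linear":[0,0,0],"roll":1},{"linear":[0,0,0],"roll":1},{"linear":[0,0,0],"roll":1},{"linear":[0,0,0],"roll":0}]' >/dev/null
python3 -c "
from h import *
print(env.observe()['q'].round(2),env.observe()['tool_rot'][:,2].round(4),env.observe()['position'])"
```

```text
[ 19.39  30.86  58.18  -0.31  90.63 165.21] [ 0.0072 -0.0032 -1.    ] [0.55521526 0.31850706 0.23649393]
```

```bash
python3 -m jog '[{"linear":[0,0,0],"roll":-1},{"linear":[0,0,0],"roll":-1},{"linear":[0,0,0],"roll":-1},{"linear":[0,0,0],"roll":-1},{"linear":[0,0,0],"roll":-1},{"linear":[0,0,0],"roll":-1},{"linear":[0,0,0],"roll":-1},{"linear":[0,0,0],"roll":-1},{"linear":[0,0,0],"roll":-1},{"linear":[0,0,0],"roll":-1},{"linear":[0,0,0],"roll":-1},{"linear":[0,0,0],"roll":-1}]' 0.1 30 |head -2
python3 -m jog '[{"linear":[0,0,0],"roll":-1},{"linear":[0,0,0],"roll":-1},{"linear":[0,0,0],"roll":-0.4},{"linear":[0,0,0],"roll":0},{"linear":[0,0,0],"roll":0}]'
python3 -c "
from h import *
print(env.observe()['q'].round(2),env.observe()['tool_rot'][:,2].round(4));need([.5912,.2518,.16],-74)
cv2.imwrite('pics/w6.png',optics.get_image('wrist')[:,:,::-1])"
```

```text
time_s: 17.1
position: [0.5533, 0.3225, 0.2364]
time_s: 17.52
position: [0.5534, 0.3223, 0.2364]
tool_rot: [[0.959, 0.283, 0.007], [0.283, -0.959, -0.003], [0.006, 0.005, -1.0]]
ft_force: [-0.3, -0.3, -0.9]
grip_width: 0.0467
gripper_force: 0.0
[19.76 30.91 58.12 -0.28 90.66 93.29] [ 0.0068 -0.0028 -1.    ]
lin units in present tool axes [0.39 1.95 1.92] | yaw now -73.5 turn world -0.5 -> roll units 0.09 | lin after turn [0.42 1.95 1.91] pos [0.5534 0.3223 0.2364]
```

View pics/w6.png

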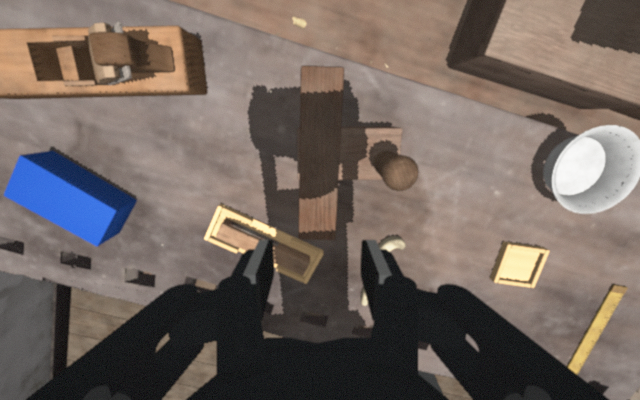

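The view shows the batten top from (322,68) to (318,232), the handle top at (401,172) and the block's edges at (375,130) and (370,178). I'll cross-check all positions, then go to the handle.

```bash
python3 - <<'E'
from h import *
c=optics.calibration("wrist");np.save("w6T.npy",c["T"])
c5=dict(c);c5["T"]=np.load("w5T.npy")
print(cross(c,(401,172),c5,(267,95)),onz(c,(401,172),.121))
q=[onz(c,u,.115)[:2] for u in((301,67),(344,67),(337,232),(300,232))];print(rect(q))
a=cv2.imread("pics/w6.png");trays(c,a[:,:,::-1].copy())
need([.5912,.2518,.16],-74)
E
```

```text
(array([0.5950287 , 0.24994207, 0.10578558]), np.float64(0.001651032138853263)) [0.59714809 0.25453301 0.121     ]
(array([589.37701416, 328.79876709]), 36.5823860168457, 150.56649780273438, 15.36281967163086)
[595. 331.] [array([ 432. , -161.7]), np.float64(20.5), np.float64(151.4), np.float64(5.0)]
[521. 266.] [array([505.8,   1.8]), np.float64(62.6), np.float64(62.9), np.float64(-82.3)]
[235. 230.] [array([441.8, 397.6]), np.float64(58.8), np.float64(87.6), np.float64(80.1)]
lin units in present tool axes [0.39 1.95 1.92] | yaw now -73.5 turn world -0.5 -> roll units 0.09 | lin after turn [0.42 1.95 1.91] pos [0.5535 0.3222 0.2364]
```

```bash
python3 -m jog '[{"linear":[0.1,0.5,0.2],"roll":0.09},{"linear":[0.1,0.5,0.2],"roll":0},{"linear":[0.2,0.5,0.4],"roll":0},{"linear":[0.08,0.43,0.2],"roll":0},{"linear":[0,0,0],"roll":0},{"linear":[0,0,0],"roll":0}]' 0.3 | head -2
python3 -c "
from h import *
c=optics.calibration('wrist');np.save('w7T.npy',c['T']);cv2.imwrite('pics/w7.png',optics.get_image('wrist')[150:350,220:420,::-1].repeat(2,0).repeat(2,1))
need([.594,.253,.08],-74)
"
```

```text
time_s: 18.07
position: [0.594, 0.2525, 0.1966]
lin units in present tool axes [-0.02 -0.01  2.93] | yaw now -74.0 turn world -0.0 -> roll units 0.00 | lin after turn [0.   0.01 2.93] pos [0.5939 0.2532 0.1973]
```

View pics/w7.png

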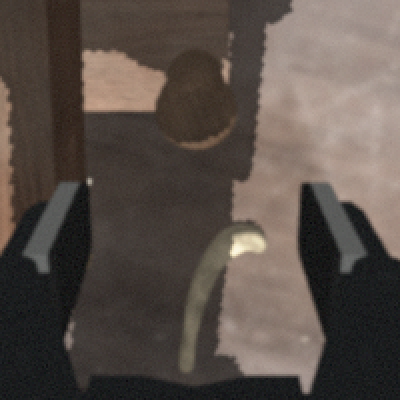

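The handle is centred between the fingers laterally: crop (197,110), full frame (318,205).

```bash
python3 -c "
from h import *
c=optics.calibration('wrist')
for z in (.09,.1,.11,.121): print(z,onz(c,(318.5,204),z).round(4))
print(onz(c,(317,180),.045).round(4))
"
```

```text
0.09 [0.5895 0.2498 0.09  ]
0.1 [0.5925 0.2508 0.1   ]
0.11 [0.5956 0.2517 0.11  ]
0.121 [0.5989 0.2528 0.121 ]
[0.6009 0.2542 0.045 ]
```

```bash
python3 -m jog '[{"linear":[0,0,0.6],"roll":0},{"linear":[0,0,0.6],"roll":0},{"linear":[0,0,0.6],"roll":0},{"linear":[0,0,0.6],"roll":0},{"linear":[0,0,0.5],"roll":0},{"linear":[0,0,0],"roll":0},{"linear":[0,0,0],"roll":0}]' |head -2;  python3 -m jog '[{"linear":[0,0,0],"roll":0},{"linear":[0,0,0],"roll":0},{"linear":[0,0,0],"roll":0},{"linear":[0,0,0],"roll":0},{"linear":[0,0,0],"roll":0},{"linear":[0,0,0],"roll":0},{"linear":[0,0,0],"roll":0},{"linear":[0,0,0],"roll":0}]' -1 25
```

```text
time_s: 18.7
position: [0.5944, 0.2535, 0.0814]
time_s: 19.37
position: [0.5956, 0.253, 0.0831]
tool_rot: [[0.961, 0.276, 0.011], [0.276, -0.961, -0.001], [0.01, 0.004, -1.0]]
ft_force: [-0.5, 1.1, 6.7]
grip_width: 0.0329
gripper_force: 24.7
```

```bash
python3 -m jog '[{"linear":[0,0,-0.3],"roll":0},{"linear":[0,0,-0.6],"roll":0},{"linear":[0,0,-0.6],"roll":0},{"linear":[0,0,-0.6],"roll":0},{"linear":[0,0,-0.3],"roll":0},{"linear":[0,0,0],"roll":0},{"linear":[0,0,0],"roll":0}]'
python3 -c "
from h import *
need([.5065,.0016,.10],-74);cv2.imwrite('pics/w8.png',optics.get_image('wrist')[150:350,220:420,::-1].repeat(2,0).repeat(2,1))"
```

```text
time_s: 19.95
position: [0.594, 0.2528, 0.1773]
tool_rot: [[0.961, 0.276, 0.008], [0.276, -0.961, -0.003], [0.007, 0.005, -1.0]]
ft_force: [-0.3, -0.0, -1.0]
grip_width: 0.033
gripper_force: 25.0
lin units in present tool axes [-3.85  5.42  1.93] | yaw now -74.0 turn world -0.0 -> roll units 0.01 | lin after turn [-3.83  5.43  1.93] pos [0.594  0.2528 0.1773]
```

View pics/w8.png

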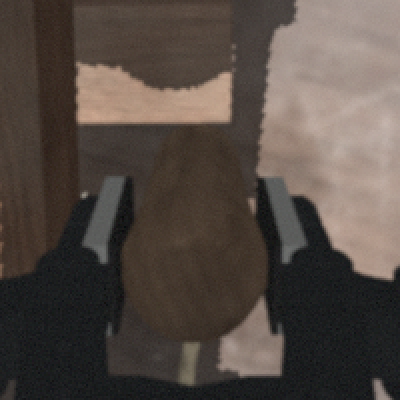

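The handle is held upright and centred between the pads. I'll carry it to the square tray.

```bash
python3 -m jog '[{"linear":[-0.2,0.25,0],"roll":0},{"linear":[-0.3,0.5,0],"roll":0},{"linear":[-0.4,0.5,0],"roll":0},{"linear":[-0.4,0.55,0],"roll":0},{"linear":[-0.4,0.6,0],"roll":0},{"linear":[-0.4,0.6,0],"roll":0},{"linear":[-0.4,0.6,0],"roll":0},{"linear":[-0.4,0.5,0],"roll":0},{"linear":[-0.4,0.5,0],"roll":0},{"linear":[-0.3,0.5,0],"roll":0},{"linear":[-0.2,0.3,0],"roll":0},{"linear":[0,0,0],"roll":0}]'|head -2
python3 -m jog '[{"linear":[0,0,0.4],"roll":0},{"linear":[0,0,0.6],"roll":0},{"linear":[0,0,0.6],"roll":0},{"linear":[0,0,0.3],"roll":0},{"linear":[0,0,0],"roll":0},{"linear":[0,0,0],"roll":0}]'|head -2
python3 -c "
from h import *
need([.5065,.0016,.046],-74);cv2.imwrite('pics/w9.png',optics.get_image('wrist')[150:350,220:420,::-1].repeat(2,0).repeat(2,1))"
```

```text
time_s: 21.0
position: [0.5066, 0.0012, 0.1759]
time_s: 21.5
position: [0.508, 0.0036, 0.1004]
lin units in present tool axes [-0.05  0.03  1.36] | yaw now -73.9 turn world -0.1 -> roll units 0.01 | lin after turn [-0.05  0.04  1.36] pos [0.508  0.0036 0.1004]
```

View pics/w9.png

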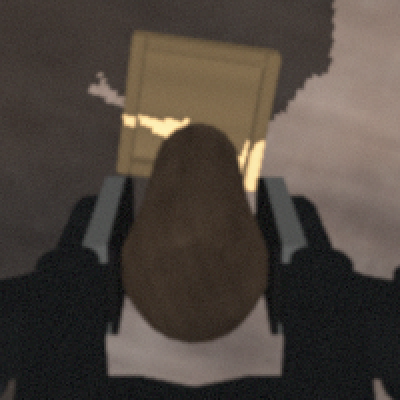

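The tray sits below and ahead of the handle, as it should from the tilted camera. I'll lower it.

```bash
python3 -m jog '[{"linear":[-0.05,0.03,0.4],"roll":0},{"linear":[0,0,0.4],"roll":0},{"linear":[0,0,0.4],"roll":0},{"linear":[0,0,0.16],"roll":0},{"linear":[0,0,0],"roll":0},{"linear":[0,0,0],"roll":0}]'|sed -n '2p;4p'
python3 -m jog '[{"linear":[0,0,0.05],"roll":0},{"linear":[0,0,0],"roll":0}]'|sed -n '2p;4p'
python3 -m jog '[{"linear":[0,0,0.05],"roll":0},{"linear":[0,0,0],"roll":0}]'|sed -n '2p;4p'
```

```text
position: [0.5075, 0.0012, 0.0474]
ft_force: [0.1, -0.0, -0.5]
position: [0.5074, 0.0011, 0.0453]
ft_force: [1.2, -0.4, -1.1]
position: [0.5071, 0.0011, 0.0428]
ft_force: [-0.2, -0.5, -0.6]
```

```bash
python3 -m jog '[{"linear":[0,0,0.03],"roll":0},{"linear":[0,0,0],"roll":0}]'|sed -n '2p;4p'
python3 -m jog '[{"linear":[0,0,0.03],"roll":0},{"linear":[0,0,0],"roll":0}]'|sed -n '2p;4p'
```

```text
position: [0.5076, 0.001, 0.0421]
ft_force: [-1.0, -0.1, 5.8]
position: [0.5082, 0.0008, 0.0418]
ft_force: [-2.4, -0.3, 14.1]
```

```bash
python3 -m jog '[{"linear":[0,0,-0.03],"roll":0},{"linear":[0,0,0],"roll":0}]'|sed -n '2p;4p'
python3 -m jog '[{"linear":[0,0,0],"roll":0},{"linear":[0,0,0],"roll":0},{"linear":[0,0,0],"roll":0},{"linear":[0,0,0],"roll":0},{"linear":[0,0,0],"roll":0},{"linear":[0,0,-0.2],"roll":0},{"linear":[0,0,-0.4],"roll":0},{"linear":[0,0,-0.6],"roll":0},{"linear":[0,0,-0.8],"roll":0},{"linear":[0,0,-0.9],"roll":0},{"linear":[0,0,-0.9],"roll":0},{"linear":[0,0,0],"roll":0}]' 0.4
python3 -c "
from h import *
print(env.observe()['q'].round(1));need([.589,.3293,.20],-74.3);cv2.imwrite('pics/w10.png',optics.get_image('wrist')[:,:,::-1])"
```

```text
position: [0.5073, 0.001, 0.0419]
ft_force: [-0.6, -1.3, 6.9]
time_s: 23.88
position: [0.5083, 0.0012, 0.2005]
tool_rot: [[0.961, 0.277, 0.019], [0.277, -0.961, -0.006], [0.017, 0.011, -1.0]]
ft_force: [0.3, -0.4, 0.6]
grip_width: 0.0602
gripper_force: 0.0
[-13.2  18.7  84.7  -0.1  75.6  60.8]
lin units in present tool axes [ 4.21 -7.33  0.01] | yaw now -73.9 turn world -0.4 -> roll units 0.07 | lin after turn [ 4.16 -7.35  0.01] pos [0.5083 0.0012 0.2005]
```

View pics/w10.png

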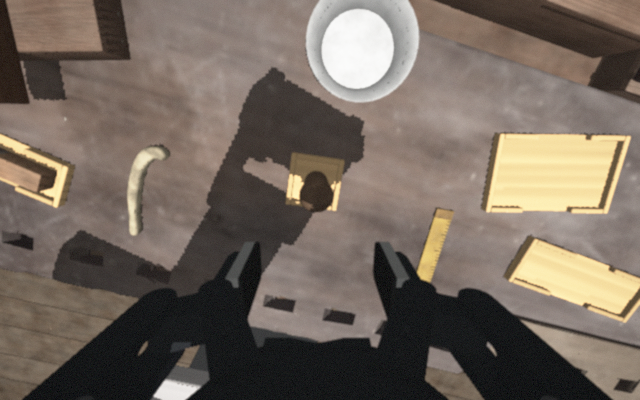

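The handle stands in the square tray at (318,190), and the other trays show at (557,175) and (580,280). Next is the batten.

```bash
python3 -m jog '[{"linear":[0.2,-0.4,0],"roll":0.07},{"linear":[0.4,-0.7,0],"roll":0},{"linear":[0.4,-0.7,0],"roll":0},{"linear":[0.4,-0.7,0],"roll":0},{"linear":[0.4,-0.7,0],"roll":0},{"linear":[0.4,-0.7,0],"roll":0},{"linear":[0.4,-0.7,0],"roll":0},{"linear":[0.4,-0.7,0],"roll":0},{"linear":[0.4,-0.7,0],"roll":0},{"linear":[0.4,-0.7,0],"roll":0},{"linear":[0.4,-0.65,0],"roll":0},{"linear":[0,0,0],"roll":0}]'|head -2
python3 - <<'E'
from h import *
need([.589,.3293,.075],-74.3)
c=optics.calibration("wrist");i=optics.get_image("wrist");cv2.imwrite('pics/w11.png',i[100:400,100:540,::-1].repeat(2,0).repeat(2,1)[:,40:840])
for y,z in ((.0185,.115),(-.0185,.115)): 
    for x in (-.08,.08):
        d=np.array([np.cos(np.radians(15.7)),np.sin(np.radians(15.7))]);n=np.array([-d[1],d[0]]);P=np.array([.589,.3293])+x*d+y*n;print(proj(c,[*P,z]).round(0))
E
```

```text
time_s: 24.93
position: [0.5877, 0.3345, 0.1911]
lin units in present tool axes [-0.02  0.12  2.9 ] | yaw now -74.1 turn world -0.2 -> roll units 0.04 | lin after turn [-0.    0.13  2.9 ] pos [0.5877 0.3345 0.1911]
[301. 296.]
[298. 104.]
[343. 296.]
[350. 105.]
```

View pics/w11.png

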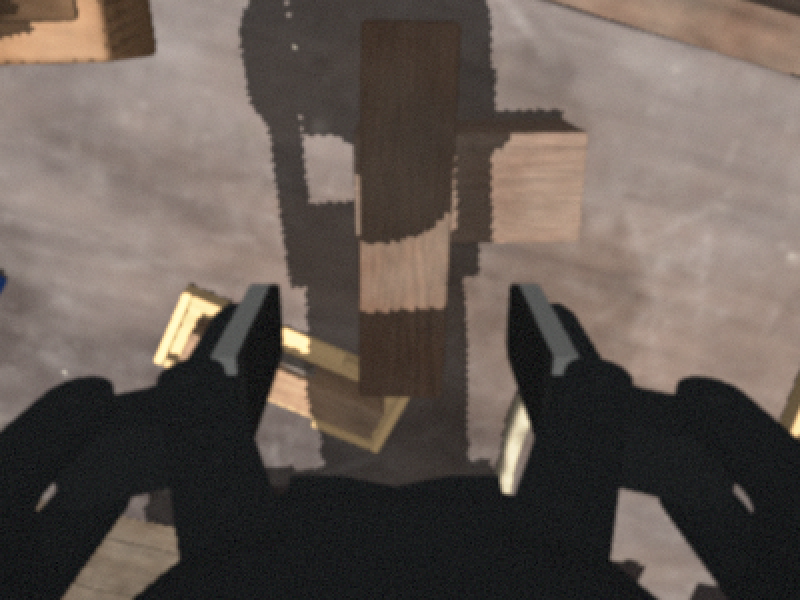

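The batten sits where predicted: corners at (300,110), (350,111), (340,297) and (300,297). I'll descend on it.

```bash
python3 -m jog '[{"linear":[-0.03,0.13,0.4],"roll":0.04},{"linear":[0,0,0.6],"roll":0},{"linear":[0,0,0.6],"roll":0},{"linear":[0,0,0.6],"roll":0},{"linear":[0,0,0.6],"roll":0},{"linear":[0,0,0.1],"roll":0},{"linear":[0,0,0],"roll":0},{"linear":[0,0,0],"roll":0}]' |sed -n '2p;4p';  python3 -m jog '[{"linear":[0,0,0],"roll":0},{"linear":[0,0,0],"roll":0},{"linear":[0,0,0],"roll":0},{"linear":[0,0,0],"roll":0},{"linear":[0,0,0],"roll":0},{"linear":[0,0,0],"roll":0},{"linear":[0,0,0],"roll":0}]' -1 50;python3 -m jog '[{"linear":[0,0,-0.2],"roll":0},{"linear":[0,0,-0.4],"roll":0},{"linear":[0,0,-0.6],"roll":0},{"linear":[0,0,-0.8],"roll":0},{"linear":[0,0,-0.8],"roll":0},{"linear":[0,0,0],"roll":0},{"linear":[0,0,0],"roll":0}]'
python3 - <<'E'
from h import *
c=optics.calibration("wrist");i=optics.get_image("wrist");np.save("w12T.npy",c["T"]);cv2.imwrite('pics/w12.png',i[:,:,::-1])
need([.4733,-.3756,.15],-4.7);print(env.observe()['q'].round(1))
E
```

```text
position: [0.5896, 0.324, 0.0782]
ft_force: [0.5, -0.3, 0.5]
time_s: 26.23
position: [0.5899, 0.3248, 0.0791]
tool_rot: [[0.964, 0.267, 0.01], [0.267, -0.964, -0.001], [0.01, 0.004, -1.0]]
ft_force: [-0.7, 0.8, 7.1]
grip_width: 0.0364
gripper_force: 51.2
time_s: 26.82
position: [0.5887, 0.3248, 0.1913]
tool_rot: [[0.964, 0.267, 0.011], [0.267, -0.964, -0.002], [0.01, 0.004, -1.0]]
ft_force: [0.2, -0.2, -2.2]
grip_width: 0.0361
gripper_force: 50.5
lin units in present tool axes [-7.45 16.1   1.01] | yaw now -74.5 turn world 69.8 -> roll units -13.96 | lin after turn [-17.68  -1.42   0.98] pos [0.588  0.3246 0.1891]
[18.9 35.8 56.8 -0.3 87.1 93.4]
```

View pics/w12.png

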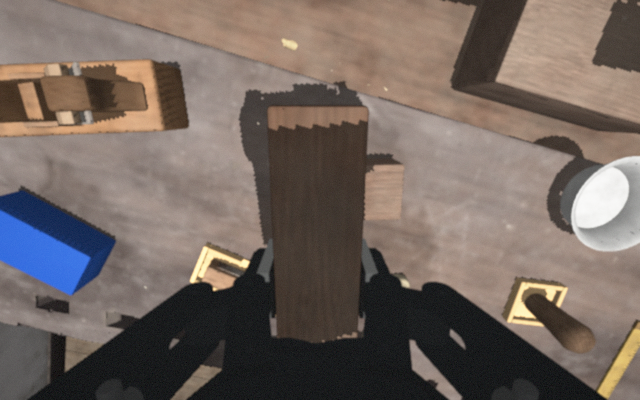

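The batten is held level, its far end at (318,107). The block remains with its edge at (402,190), and the handle and dog are still in their trays. I have used up my picture views, so from here I'll work from numbers only.

```bash
python3 - <<'E'
from h import *
c=optics.calibration("wrist");p,R=tool()
print([(R.T@(onz(c,u,p[2]+.036)-p)*1000).round(1) for u in ((268,107),(368,107),(278,338),(360,338))])
E
python3 -m jog '[{"linear":[-0.15,0.3,0],"roll":0},{"linear":[-0.34,0.73,0],"roll":0},{"linear":[-0.34,0.73,0],"roll":0},{"linear":[-0.34,0.73,0],"roll":0},{"linear":[-0.34,0.73,0],"roll":0},{"linear":[-0.34,0.73,0],"roll":0},{"linear":[-0.34,0.73,0],"roll":0},{"linear":[-0.34,0.73,0],"roll":0},{"linear":[-0.34,0.73,0],"roll":0},{"linear":[-0.34,0.73,0],"roll":0},{"linear":[-0.34,0.73,0],"roll":0},{"linear":[-0.34,0.73,0],"roll":0}]'|sed -n '2p'
python3 -m jog '[{"linear":[-0.34,0.73,0],"roll":0},{"linear":[-0.34,0.73,0],"roll":0},{"linear":[-0.34,0.73,0],"roll":0},{"linear":[-0.34,0.73,0],"roll":0},{"linear":[-0.34,0.73,0],"roll":0},{"linear":[-0.34,0.73,0],"roll":0},{"linear":[-0.34,0.73,0],"roll":0},{"linear":[-0.34,0.73,0],"roll":0},{"linear":[-0.34,0.73,0],"roll":0},{"linear":[-0.34,0.73,0],"roll":0},{"linear":[-0.34,0.73,0],"roll":0},{"linear":[0,0,0],"roll":0}]'|sed -n '2p'
python3 -m jog '[{"linear":[0,0,0],"roll":-1},{"linear":[0,0,0],"roll":-1},{"linear":[0,0,0],"roll":-1},{"linear":[0,0,0],"roll":-1},{"linear":[0,0,0],"roll":-1},{"linear":[0,0,0],"roll":-1},{"linear":[0,0,0],"roll":-1},{"linear":[0,0,0],"roll":-1},{"linear":[0,0,0],"roll":-1},{"linear":[0,0,0],"roll":-1},{"linear":[0,0,0],"roll":-1},{"linear":[0,0,0],"roll":-1}]'|sed -n '2p'
python3 -m jog '[{"linear":[0,0,0],"roll":-1},{"linear":[0,0,0],"roll":-0.96},{"linear":[0,0,0],"roll":0},{"linear":[0,0,0],"roll":0}]'
python3 - <<'E'
from h import *
c=optics.calibration("wrist");i=optics.get_image("wrist");cv2.imwrite("pics/w13.png",i[:,:,::-1]);trays(c,i)
need([.4733,-.3756,.10],-4.7);print(env.observe()['q'].round(1))
i=optics.get_image("top");trays(optics.calibration("top"),i)
E
```

```text
[array([ 76.3, -17. , -35.6]), array([ 76.3,  18.2, -35.5]), array([-22.8, -17.3, -36.2]), array([-23. ,  19.7, -36. ])]
position: [0.5261, -0.0392, 0.1882]
position: [0.4671, -0.3921, 0.1879]
position: [0.4686, -0.3865, 0.1886]
time_s: 30.2
position: [0.4688, -0.3868, 0.1891]
tool_rot: [[0.084, 0.996, 0.005], [0.996, -0.084, -0.001], [-0.0, 0.005, -1.0]]
ft_force: [0.7, -0.7, -2.0]
grip_width: 0.0364
gripper_force: 50.7
[180. 214.] [array([ 316.3, -419.3]), np.float64(58.8), np.float64(168.8), np.float64(-85.9)]
[222. 178.] [array([ 361.7, -396.8]), np.float64(59.4), np.float64(143.9), np.float64(89.9)]
[322.  92.] [array([ 482.2, -293. ]), np.float64(21.6), np.float64(59.2), np.float64(14.6)]
[428.  58.] [array([ 592.2, -273.9]), np.float64(96.1), np.float64(145.4), np.float64(-74.7)]
lin units in present tool axes [0.29 0.07 2.23] | yaw now -4.8 turn world 0.1 -> roll units -0.03 | lin after turn [0.29 0.09 2.23] pos [ 0.4689 -0.387   0.1893]
[-50.8  29.3  68.9   0.2  81.6 -45.9]
[329. 382.] [array([-54.1,  77.8]), np.float64(27.2), np.float64(123.9), np.float64(32.2)]
[375. 348.] [array([ 53.5, -70.8]), np.float64(47.7), np.float64(173.9), np.float64(36.4)]
[331. 344.] [array([61. , 70.2]), np.float64(81.3), np.float64(117.2), np.float64(39.0)]
[301. 312.] [array([164.9, 164.5]), np.float64(83.7), np.float64(116.3), np.float64(42.1)]
[482. 254.] [array([ 347.1, -431.4]), np.float64(39.4), np.float64(118.7), np.float64(-41.0)]
[243. 228.] [array([432.9, 362.1]), np.float64(54.2), np.float64(158.4), np.float64(79.8)]
[424. 270.] [array([ 293.5, -237.6]), np.float64(121.9), np.float64(416.1), np.float64(38.9)]
[350. 205.] [array([507.7,   1.2]), np.float64(57.5), np.float64(60.5), np.float64(-81.8)]
[519. 208.] [array([ 503.3, -566.7]), np.float64(178.9), np.float64(217.1), np.float64(-50.6)]
[429. 180.] [array([ 592.9, -271. ]), np.float64(93.5), np.float64(150.3), np.float64(-74.8)]
```

```bash
python3 - <<'E'
from h import *
c=optics.calibration("wrist");i=cv2.imread("pics/w13.png")
hsv=cv2.cvtColor(i,cv2.COLOR_BGR2HSV);m=cv2.inRange(hsv,(15,40,150),(32,160,255));
p0=np.array([.4733,-.3756]);a=np.radians(85.3);L=np.array([np.cos(a),np.sin(a)]);S=np.array([L[1],-L[0]])
ys,xs=np.nonzero(m[60:140,250:400]);P=np.array([onz(c,(x+250,y+60),.012)[:2]-p0 for x,y in zip(xs,ys)])*1000
l,s=P@L,P@S;print(len(l),np.percentile(l,[1,50,99]).round(1),np.percentile(s,[.5,1,5,50,95,99,99.5]).round(1))
for lo,hi in((70,75),(75,80),(80,85),(85,90),(90,95)):
    k=(l>lo)&(l<hi); 
    if k.any(): print(lo,k.sum(),s[k].min().round(1),s[k].max().round(1))
E
```

```text
1375 [ 68.5  88.1 111.6] [-23.3 -22.2 -15.8  23.7  81.6  83.5  84. ]
70 101 -24.3 -1.2
75 104 -19.0 84.6
80 242 -15.8 84.4
85 300 -10.5 84.0
90 211 -4.3 83.5
```

```bash
python3 -m jog '[{"linear":[0.38,0.08,0.3],"roll":0},{"linear":[0,0,0.6],"roll":0},{"linear":[0,0,0.6],"roll":0},{"linear":[0,0,0.6],"roll":0},{"linear":[0,0,0.4],"roll":0},{"linear":[0,0,0],"roll":0},{"linear":[0,0,0],"roll":0}]'|sed -n '2p;4p'
python3 - <<'E'
from h import *
need([.4736,-.3719,.043],-4.7)
# tray visible beyond the batten end
c=optics.calibration("wrist");i=optics.get_image("wrist");cv2.imwrite("pics/w14.png",i[:,:,::-1])
p0=np.array([.4733,-.3756]);a=np.radians(85.3);L=np.array([np.cos(a),np.sin(a)]);S=np.array([L[1],-L[0]])
hsv=cv2.cvtColor(i,cv2.COLOR_RGB2HSV)
for s in(-24,0,24):
  print(s,[(l,*hsv[tuple(np.round(proj(c,[*(p0+(l*L+s*S)/1000),.012])[::-1]).astype(int))]) for l in range(84,103,3)])
for l in(86,91):
  print(l,[(s,*hsv[tuple(np.round(proj(c,[*(p0+(l*L+s*S)/1000),.012])[::-1]).astype(int))]) for s in (-40,-37,-34,-31,-28,28,31,34,37,40)])
E
```

```text
position: [0.4741, -0.3727, 0.0899]
ft_force: [-0.2, 0.1, -1.0]
lin units in present tool axes [ 0.02 -0.02  1.17] | yaw now -4.8 turn world 0.1 -> roll units -0.01 | lin after turn [ 0.02 -0.01  1.17] pos [ 0.4741 -0.3727  0.0899]
-24 [(84, np.uint8(17), np.uint8(97), np.uint8(132)), (87, np.uint8(17), np.uint8(99), np.uint8(118)), (90, np.uint8(17), np.uint8(100), np.uint8(128)), (93, np.uint8(18), np.uint8(99), np.uint8(111)), (96, np.uint8(0), np.uint8(31), np.uint8(65)), (99, np.uint8(10), np.uint8(35), np.uint8(66)), (102, np.uint8(17), np.uint8(27), np.uint8(65))]
0 [(84, np.uint8(17), np.uint8(96), np.uint8(130)), (87, np.uint8(18), np.uint8(104), np.uint8(120)), (90, np.uint8(18), np.uint8(96), np.uint8(122)), (93, np.uint8(16), np.uint8(97), np.uint8(108)), (96, np.uint8(9), np.uint8(30), np.uint8(59)), (99, np.uint8(7), np.uint8(36), np.uint8(63)), (102, np.uint8(3), np.uint8(36), np.uint8(63))]
24 [(84, np.uint8(19), np.uint8(96), np.uint8(120)), (87, np.uint8(18), np.uint8(98), np.uint8(135)), (90, np.uint8(23), np.uint8(76), np.uint8(251)), (93, np.uint8(17), np.uint8(9
[... 451 characters left out ...]
np.uint8(119)), (31, np.uint8(18), np.uint8(95), np.uint8(145)), (34, np.uint8(13), np.uint8(25), np.uint8(72)), (37, np.uint8(10), np.uint8(31), np.uint8(73)), (40, np.uint8(13), np.uint8(31), np.uint8(74))]
91 [(-40, np.uint8(15), np.uint8(30), np.uint8(68)), (-37, np.uint8(7), np.uint8(33), np.uint8(69)), (-34, np.uint8(6), np.uint8(38), np.uint8(68)), (-31, np.uint8(18), np.uint8(98), np.uint8(128)), (-28, np.uint8(17), np.uint8(100), np.uint8(127)), (28, np.uint8(23), np.uint8(78), np.uint8(251)), (31, np.uint8(17), np.uint8(105), np.uint8(219)), (34, np.uint8(10), np.uint8(29), np.uint8(78)), (37, np.uint8(0), np.uint8(26), np.uint8(69)), (40, np.uint8(10), np.uint8(33), np.uint8(69))]
```

The tray edges sit exactly where computed: end at 94–96 mm, sides between 31 and 34 mm. I'll lower the batten.

```bash
python3 -m jog '[{"linear":[0,0,0.4],"roll":0},{"linear":[0,0,0.5],"roll":0},{"linear":[0,0,0.27],"roll":0},{"linear":[0,0,0],"roll":0},{"linear":[0,0,0],"roll":0}]'|sed -n '2p;4p'
python3 -m jog '[{"linear":[0,0,0.05],"roll":0},{"linear":[0,0,0],"roll":0}]'|sed -n '2p;4p'
python3 -m jog '[{"linear":[0,0,0.04],"roll":0},{"linear":[0,0,0],"roll":0}]'|sed -n '2p;4p'
```

```text
position: [0.4748, -0.3733, 0.0442]
ft_force: [0.0, -0.5, -0.8]
position: [0.4749, -0.3734, 0.0424]
ft_force: [0.5, 0.9, -1.9]
position: [0.4746, -0.3731, 0.0401]
ft_force: [-0.3, -0.1, -1.2]
```

```bash
python3 -m jog '[{"linear":[0,0,0.03],"roll":0},{"linear":[0,0,0],"roll":0}]'|sed -n '2p;4p'
python3 -m jog '[{"linear":[0,0,0.03],"roll":0},{"linear":[0,0,0],"roll":0}]'|sed -n '2p;4p'
```

```text
position: [0.4747, -0.3731, 0.0388]
ft_force: [0.2, -0.1, 0.3]
position: [0.4748, -0.3735, 0.0382]
ft_force: [-1.2, -0.1, 4.9]
```

```bash
python3 -m jog '[{"linear":[0,0,0],"roll":0},{"linear":[0,0,0],"roll":0},{"linear":[0,0,0],"roll":0},{"linear":[0,0,0],"roll":0},{"linear":[0,0,0],"roll":0},{"linear":[0,0,-0.3],"roll":0},{"linear":[0,0,-0.6],"roll":0},{"linear":[0,0,-0.8],"roll":0},{"linear":[0,0,-0.9],"roll":0},{"linear":[0,0,-0.9],"roll":0},{"linear":[0,0,-0.9],"roll":0},{"linear":[0,0,-0.9],"roll":0}]' 0.35
python3 - <<'E'
from h import *
need([.56,.28,.25],16)
c=optics.calibration("wrist");i=optics.get_image("wrist");cv2.imwrite("pics/w15.png",i[:,:,::-1])
# expected batten top in tray; check colour extents along axes at z=.074
p0=np.array([.4733,-.3756]);a=np.radians(85.3);L=np.array([np.cos(a),np.sin(a)]);S=np.array([L[1],-L[0]])
hsv=cv2.cvtColor(i,cv2.COLOR_RGB2HSV)
for s in(0,):
  for l in range(60,92,4): 
    u=proj(c,[*(p0+(l*L+s*S)/1000),.074]);print(l,u.round(),hsv[int(round(u[1])),int(round(u[0]))] if 0<u[0]<640 and 0<u[1]<400 else None)
for s in range(-28,30,4):
    u=proj(c,[*(p0+(40*L+s*S)/1000),.074]);print(s,hsv[int(round(u[1])),int(round(u[0]))])
E
```

```text
time_s: 33.02
position: [0.4728, -0.372, 0.2513]
tool_rot: [[0.082, 0.997, 0.007], [0.997, -0.082, -0.003], [-0.002, 0.007, -1.0]]
ft_force: [0.6, -0.5, 0.1]
grip_width: 0.0577
gripper_force: 0.0
lin units in present tool axes [16.42  0.84  0.  ] | yaw now -4.7 turn world 20.7 -> roll units -4.14 | lin after turn [15.07  6.59  0.03] pos [ 0.4728 -0.372   0.2513]
60 [316. 128.] [ 13  79 142]
64 [316. 124.] [ 12  87 137]
68 [316. 120.] [ 10  87 138]
72 [316. 116.] [ 12  88 136]
76 [316. 112.] [ 12  86 121]
80 [316. 109.] [ 18  98 117]
84 [316. 105.] [ 23  85 251]
88 [316. 101.] [ 22  87 247]
-28 [ 14  59 164]
-24 [ 18 106 132]
-20 [ 17  97 124]
-16 [17 93 93]
-12 [ 9 67 61]
-8 [12 77 66]
-4 [13 62 58]
0 [ 6 58 62]
4 [13 69 59]
8 [11 69 59]
12 [15 81 57]
16 [ 9 72 60]
20 [16 93 77]
24 [ 18  99 113]
28 [16 48 69]
```

```bash
python3 -m jog '[{"linear":[0.4,0.02,0],"roll":0},{"linear":[0.8,0.04,0],"roll":0},{"linear":[0.9,0.04,0],"roll":0},{"linear":[0.9,0.04,0],"roll":0},{"linear":[0.9,0.04,0],"roll":0},{"linear":[0.9,0.04,0],"roll":0},{"linear":[0.9,0.04,0],"roll":0},{"linear":[0.9,0.04,0],"roll":0},{"linear":[0.9,0.04,0],"roll":0},{"linear":[0.9,0.04,0],"roll":0},{"linear":[0.9,0.04,0],"roll":0},{"linear":[0.9,0.04,0],"roll":0}]' 1 |sed -n 2p
python3 -m jog '[{"linear":[0.9,0.04,0],"roll":0},{"linear":[0.9,0.04,0],"roll":0},{"linear":[0.9,0.04,0],"roll":0},{"linear":[0.9,0.04,0],"roll":0},{"linear":[0.9,0.04,0],"roll":0},{"linear":[0.9,0.04,0],"roll":0},{"linear":[0.6,0.04,0],"roll":0},{"linear":[0,0,0],"roll":-1},{"linear":[0,0,0],"roll":-1},{"linear":[0,0,0],"roll":-1},{"linear":[0,0,0],"roll":-1},{"linear":[0,0,0],"roll":-0.14}]' |sed -n 2p
python3 -m jog '[{"linear":[0,0,0],"roll":0},{"linear":[0,0,0],"roll":0}]'|sed -n '2,3p'
cat > b.py <<'E'
from h import *
import sys
c=optics.calibration("wrist");i=optics.get_image("wrist");n=sys.argv[1];cv2.imwrite(f"pics/{n}.png",i[:,:,::-1]);np.save(n+"T.npy",c["T"])
u=proj(c,[.575,.28,.045]);print("block at",u.round())
hsv=cv2.cvtColor(i,cv2.COLOR_RGB2HSV)
for dx in range(-110,120,15): print([tuple(int(v) for v in hsv[int(np.clip(u[1]+dy,0,399)),int(np.clip(u[0]+dx,0,639))]) for dy in (-60,-40,-20,0,20,40)])
need([.575,.28,.25],16)
E
python3 b.py w16
```

```text
position: [0.5239, 0.0352, 0.2475]
position: [0.5548, 0.2715, 0.2468]
position: [0.5553, 0.2711, 0.2476]
tool_rot: [[-0.273, 0.962, 0.006], [0.962, 0.273, -0.003], [-0.004, 0.005, -1.0]]
block at [333. 171.]
[(13, 83, 210), (17, 98, 154), (5, 47, 60), (14, 61, 63), (19, 58, 145), (10, 49, 141)]
[(17, 103, 178), (18, 98, 135), (6, 40, 63), (13, 43, 71), (20, 51, 100), (10, 53, 158)]
[(11, 46, 166), (12, 49, 78), (5, 40, 70), (8, 42, 67), (11, 61, 151), (23, 44, 239)]
[(15, 45, 79), (12, 58, 79), (8, 60, 64), (7, 53, 62), (10, 48, 64), (12, 57, 152)]
[(10, 51, 75), (8, 48, 79), (9, 48, 69), (13, 52, 69), (18, 42, 61), (10, 61, 147)]
[(10, 54, 71), (8, 54, 71), (8, 45, 62), (10, 47, 65), (15, 56, 64), (12, 56, 150)]
[(9, 44, 75), (10, 49, 171), (10, 47, 82), (10, 51, 141), (8, 46, 67), (12, 53, 158)]
[(15, 46, 66), (11, 74, 193), (11, 77, 83), (11, 71, 79), (12, 73, 177), (10, 50, 163)]
[(3, 36, 71), (11, 65, 82), (12, 65, 78), (9, 68, 75), (13, 60, 76), (11, 44, 155)]
[(9, 48, 75), (13, 68, 86), (15, 68, 83), (12, 72, 71), (12, 63, 81), (10, 40, 152)]
[(15, 50, 72), (14, 56, 86), (11, 58, 84), (14, 61, 80), (12, 66, 77), (10, 35, 167)]
[(10, 38, 80), (11, 39, 72), (0, 31, 65), (6, 38, 68), (4, 31, 65), (11, 31, 163)]
[(9, 43, 126), (11, 37, 164), (8, 34, 163), (11, 34, 167), (8, 31, 164), (10, 32, 166)]
[(11, 36, 169), (9, 35, 176), (12, 35, 168), (9, 27, 177), (12, 70, 165), (12, 71, 168)]
[(9, 38, 163), (8, 34, 173), (11, 70, 171), (11, 74, 158), (11, 69, 174), (11, 70, 175)]
[(17, 77, 189), (13, 68, 175), (12, 69, 162), (13, 74, 178), (12, 68, 173), (13, 67, 182)]
lin units in present tool axes [ 0.08  0.53 -0.05] | yaw now 15.9 turn world 0.1 -> roll units -0.02 | lin after turn [ 0.08  0.53 -0.06] pos [0.5555 0.2711 0.2478]
```

```bash
cat > m.py <<'E'
from h import *
import sys
n=sys.argv[1]
c=optics.calibration("wrist");c=dict(c);c["T"]=np.load(n+"T.npy")
i=cv2.imread(f"pics/{n}.png");lab=cv2.GaussianBlur(i,(0,0),1.7)
h=cv2.cvtColor(lab,cv2.COLOR_BGR2HSV)
u=proj(c,[.575,.28,.03]).astype(int)
m=(h[:,:,1]>53).astype(np.uint8);m=cv2.morphologyEx(m,cv2.MORPH_OPEN,np.ones((7,7),np.uint8))
k,l,st,ce=cv2.connectedComponentsWithStats(m)
j=l[u[1],u[0]];print(u,st[j],ce[j])
b=(l==j).astype(np.uint8);k=max(cv2.findContours(b,0,2)[0],key=cv2.contourArea)
h=cv2.approxPolyDP(cv2.convexHull(k),3,True)[:,0];print(h.tolist())
print(rect([onz(c,p,.045)[:2] for p in k[:,0]])); print([onz(c,p,.045)[:2].round(3).tolist() for p in h])
E
python3 m.py w16
python3 - <<'E'
from h import *
c=optics.calibration("wrist");c=dict(c);c["T"]=np.load("w12T.npy")
a=onz(c,(403,164),.045)[:2];b=onz(c,(400,220),.045)[:2];print(a,b,np.hypot(*(a-b)),np.degrees(np.arctan2(*(a-b)[::-1])));d=(a-b)/np.hypot(*(a-b));print((a+b)/2+.0615*np.array([-d[1],d[0]]))
E
```

```text
[332 168] [ 320  112   56   98 4975] [347.77949749 160.01226131]
[[374, 113], [373, 198], [369, 208], [324, 209], [320, 203], [323, 114]]
(array([588.99462891, 294.64187622]), 66.258056640625, 117.40988159179688, -74.11286544799805)
[[0.601, 0.358], [0.633, 0.261], [0.632, 0.247], [0.578, 0.231], [0.571, 0.237], [0.545, 0.341]]
[0.63661157 0.24687335] [0.57904623 0.22896868] 0.06028552557372298 17.277370383428984
[0.58956354 0.29664602]
```

```bash
python3 - <<'E'
from h import *
c=optics.calibration("wrist");a=dict(c);a["T"]=np.load("w12T.npy");b=dict(c);b["T"]=np.load("w16T.npy")
print(cross(a,(403,164),b,(373,209)),cross(a,(400,220),b,(321,209)))
need([.589,.296,.025],15.8)
E
```

```text
(array([0.63684148, 0.24812351, 0.04819197]), np.float64(0.0003226403100977373)) (array([0.57587773, 0.22514527, 0.03376493]), np.float64(0.0012815750094927261))
lin units in present tool axes [0.39 0.95 5.57] | yaw now 15.9 turn world -0.1 -> roll units 0.02 | lin after turn [0.37 0.98 5.57] pos [0.5555 0.2711 0.2478]
```

```bash
python3 -m jog '[{"linear":[0.1,0.3,0.3],"roll":0},{"linear":[0.14,0.34,0.6],"roll":0},{"linear":[0.14,0.34,0.6],"roll":0},{"linear":[0,0,0.7],"roll":0},{"linear":[0,0,0.7],"roll":0},{"linear":[0,0,0.7],"roll":0},{"linear":[0,0,0],"roll":0},{"linear":[0,0,0],"roll":0}]' |sed -n '2p;4,5p'
python3 - <<'E'
from h import *
need([.589,.296,.018],15.8)
c=optics.calibration("wrist");i=optics.get_image("wrist");cv2.imwrite("pics/w17.png",i[:,:,::-1]);np.save("w17T.npy",c["T"])
E
python3 m.py w17
```

```text
position: [0.5899, 0.2959, 0.1038]
ft_force: [-0.2, 0.3, 0.4]
grip_width: 0.0852
lin units in present tool axes [ 0.02 -0.03  2.14] | yaw now 15.9 turn world -0.1 -> roll units 0.03 | lin after turn [ 0.01 -0.02  2.14] pos [0.5899 0.2959 0.1038]
[292 221] [  231   131   128   174 14348] [307.94389462 213.95971564]
[[353, 132], [358, 137], [353, 283], [249, 303], [239, 293], [231, 246], [273, 135], [281, 131]]
(array([575.03735352, 283.26873779]), 96.63915252685547, 137.9351043701172, -72.89410018920898)
[[0.598, 0.361], [0.602, 0.358], [0.635, 0.248], [0.558, 0.207], [0.549, 0.214], [0.534, 0.254], [0.546, 0.344], [0.551, 0.348]]
```

```bash
python3 -m jog '[{"linear":[0,-0.05,0.5],"roll":0},{"linear":[0,0,0.5],"roll":0},{"linear":[0,0,0.5],"roll":0},{"linear":[0,0,0.4],"roll":0},{"linear":[0,0,0.24],"roll":0},{"linear":[0,0,0],"roll":0},{"linear":[0,0,0],"roll":0}]' |sed -n '2p;4,5p'
```

```text
position: [0.5897, 0.2954, 0.0203]
ft_force: [-0.9, -0.2, -0.5]
grip_width: 0.0853
```

```bash
python3 -m jog '[{"linear":[0,0,0],"roll":0},{"linear":[0,0,0],"roll":0},{"linear":[0,0,0],"roll":0},{"linear":[0,0,0],"roll":0},{"linear":[0,0,0],"roll":0},{"linear":[0,0,0],"roll":0},{"linear":[0,0,0],"roll":0}]' -1 70;python3 -m jog '[{"linear":[0,0,-0.2],"roll":0},{"linear":[0,0,-0.4],"roll":0},{"linear":[0,0,-0.6],"roll":0},{"linear":[0,0,-0.8],"roll":0},{"linear":[0,0,-0.9],"roll":0},{"linear":[0,0,-0.9],"roll":0},{"linear":[0,0,0],"roll":0},{"linear":[0,0,0],"roll":0}]'
python3 - <<'E'
from h import *
need([.593,-.271,.15],15.2);print(env.observe()['q'].round(1))
c=optics.calibration("wrist");i=optics.get_image("wrist");cv2.imwrite("pics/w18.png",i[:,:,::-1]);np.save("w18T.npy",c["T"])
h=cv2.cvtColor(cv2.GaussianBlur(i,(0,0),1.5),cv2.COLOR_RGB2HSV)
# far-end edge of block along tool +x: block top height
p,R=tool(); z=.030  # top above TCP
for x in range(48,74,2): 
    r=[]
    for y in(-20,0,20):
        u=proj(c,p+R@np.array([x/1000,y/1000,-z]));r.append(tuple(int(v) for v in h[int(u[1]),int(u[0])]))
    print(x,r)
E
```

```text
time_s: 37.17
position: [0.5898, 0.2955, 0.0207]
tool_rot: [[-0.276, 0.961, 0.01], [0.961, 0.276, -0.002], [-0.005, 0.009, -1.0]]
ft_force: [0.0, -0.4, 5.9]
grip_width: 0.0587
gripper_force: 77.2
time_s: 37.83
position: [0.5882, 0.2958, 0.1731]
tool_rot: [[-0.276, 0.961, 0.011], [0.961, 0.276, -0.002], [-0.005, 0.01, -1.0]]
ft_force: [0.5, 0.2, -4.4]
grip_width: 0.0589
gripper_force: 76.3
lin units in present tool axes [-13.65  -3.8    0.6 ] | yaw now 16.0 turn world -0.8 -> roll units 0.16 | lin after turn [-13.71  -3.6    0.58] pos [0.5882 0.2958 0.1731]
[16.5 34.9 61.2 -0.3 83.3  0.6]
48 [(12, 70, 216), (14, 60, 89), (14, 57, 89)]
50 [(12, 69, 162), (12, 62, 91), (11, 59, 90)]
52 [(13, 64, 95), (12, 62, 90), (12, 63, 89)]
54 [(12, 62, 95), (12, 65, 90), (13, 61, 88)]
56 [(13, 62, 95), (12, 62, 90), (13, 62, 87)]
58 [(12, 67, 84), (11, 65, 82), (13, 65, 82)]
60 [(11, 74, 69), (11, 72, 67), (12, 76, 67)]
62 [(12, 61, 71), (13, 72, 67), (11, 72, 67)]
64 [(11, 49, 83), (11, 35, 81), (13, 42, 84)]
66 [(11, 50, 82), (11, 36, 79), (10, 36, 86)]
68 [(11, 50, 82), (10, 39, 79), (9, 38, 87)]
70 [(11, 50, 81), (9, 32, 79), (12, 39, 84)]
72 [(10, 47, 81), (11, 35, 80), (9, 39, 84)]
```

```bash
python3 -m jog '[{"linear":[-0.3,-0.1,0],"roll":0.16},{"linear":[-0.5,-0.14,0],"roll":0},{"linear":[-0.7,-0.19,0],"roll":0},{"linear":[-0.7,-0.19,0],"roll":0},{"linear":[-0.7,-0.19,0],"roll":0},{"linear":[-0.7,-0.19,0],"roll":0},{"linear":[-0.7,-0.19,0],"roll":0},{"linear":[-0.7,-0.19,0],"roll":0},{"linear":[-0.7,-0.19,0],"roll":0},{"linear":[-0.7,-0.19,0],"roll":0},{"linear":[-0.7,-0.19,0],"roll":0},{"linear":[-0.7,-0.19,0],"roll":0}]' |sed -n '2p;4,5p'
python3 -m jog '[{"linear":[-0.7,-0.19,0],"roll":0},{"linear":[-0.7,-0.19,0],"roll":0},{"linear":[-0.7,-0.19,0],"roll":0},{"linear":[-0.7,-0.19,0],"roll":0},{"linear":[-0.7,-0.19,0],"roll":0},{"linear":[-0.7,-0.19,0],"roll":0},{"linear":[-0.7,-0.19,0],"roll":0},{"linear":[-0.6,-0.17,0],"roll":0},{"linear":[-0.4,-0.1,0],"roll":0},{"linear":[0,0,0],"roll":0},{"linear":[0,0,0],"roll":0}]' |sed -n '2,5p'
cat > k.py <<'E'
from h import *
need([.593,-.271,.08],15.2)
c=optics.calibration("wrist");i=optics.get_image("wrist");cv2.imwrite("pics/w19.png",i[:,:,::-1]);trays(c,i)
p0=np.array([.593,-.271]);a=np.radians(-74.8+180);L=np.array([np.cos(a),np.sin(a)]);S=np.array([L[1],-L[0]])
h=cv2.cvtColor(i,cv2.COLOR_RGB2HSV)
g=lambda l,s:(lambda u:int(h[int(u[1]),int(u[0]),1]) if 0<=u[0]<640 and 0<=u[1]<400 else None)(proj(c,[*(p0+(l*L+s*S)/1000),.012]))
for s in(-35,0,35): print("end",s,[(l,g(l,s)) for l in range(62,90,2)])
for l in(66,72): print("side",l,[(s,g(l,s)) for s in list(range(-56,-36,2))+list(range(38,58,2))])
E
python3 k.py
```

```text
position: [0.5859, -0.0297, 0.1699]
ft_force: [0.6, -0.2, -3.4]
grip_width: 0.0588
position: [0.5866, -0.2727, 0.1709]
tool_rot: [[-0.261, 0.965, 0.005], [0.965, 0.261, -0.001], [-0.002, 0.004, -1.0]]
ft_force: [0.3, 0.2, -3.2]
grip_width: 0.0586
lin units in present tool axes [0.   0.16 2.27] | yaw now 15.1 turn world 0.1 -> roll units -0.02 | lin after turn [-0.    0.17  2.27] pos [ 0.5866 -0.2727  0.1709]
[ 74. 258.] [array([ 345.5, -464.1]), np.float64(102.7), np.float64(296.7), np.float64(89.4)]
[219. 206.] [array([ 476.8, -349.2]), np.float64(65.7), np.float64(136.7), np.float64(87.0)]
[328. 119.] [array([ 582.3, -204.8]), np.float64(26.5), np.float64(80.8), np.float64(33.5)]
[139.  35.] [array([ 396.4, -178.3]), np.float64(21.7), np.float64(146.0), np.float64(5.4)]
end -35 [(62, 101), (64, 97), (66, 99), (68, 101), (70, 103), (72, 101), (74, 95), (76, 60), (78, 38), (80, 40), (82, 36), (84, 34), (86, 32), (88, 30)]
end 0 [(62, 100), (64, 106), (66, 55), (68, 52), (70, 52), (72, 36), (74, 58), (76, 62), (78, 43), (80, 45), (82, 44), (84, 43), (86, 44), (88, 39)]
end 35 [(62, 101), (64, 100), (66, 66), (68, 58), (70, 54), (72, 36), (74, 51), (76, 77), (78, 48), (80, 53), (82, 45), (84, 45), (86, 42), (88, 42)]
side 66 [(-56, 34), (-54, 37), (-52, 33), (-50, 37), (-48, 39), (-46, 96), (-44, 99), (-42, 97), (-40, 97), (-38, 97), (38, 67), (40, 89), (42, 86), (44, 57), (46, 103), (48, 62), (50, 37), (52, 33), (54, 41), (56, 28)]
side 72 [(-56, 43), (-54, 40), (-52, 26), (-50, 30), (-48, 33), (-46, 81), (-44, 100), (-42, 101), (-40, 97), (-38, 96), (38, 39), (40, 35), (42, 37), (44, 39), (46, 38), (48, 82), (50, 37), (52, 36), (54, 35), (56, 33)]
```

```bash
python3 -m jog '[{"linear":[0.06,0.17,0.4],"roll":0},{"linear":[0,0,0.6],"roll":0},{"linear":[0,0,0.6],"roll":0},{"linear":[0,0,0.6],"roll":0},{"linear":[0,0,0],"roll":0},{"linear":[0,0,0],"roll":0}]' |sed -n '2,5p'
python3 -c "
from h import *
need([.5928,-.2686,.03],15.2)"
```

```text
position: [0.5936, -0.2672, 0.0839]
tool_rot: [[-0.263, 0.965, 0.005], [0.965, 0.263, -0.001], [-0.002, 0.004, -1.0]]
ft_force: [0.3, -0.4, -3.0]
grip_width: 0.0588
lin units in present tool axes [-0.03 -0.03  1.35] | yaw now 15.3 turn world -0.1 -> roll units 0.01 | lin after turn [-0.03 -0.03  1.35] pos [ 0.5936 -0.2672  0.0839]
```

```bash
python3 -m jog '[{"linear":[-0.03,-0.03,0.4],"roll":0},{"linear":[0,0,0.5],"roll":0},{"linear":[0,0,0.42],"roll":0},{"linear":[0,0,0],"roll":0},{"linear":[0,0,0],"roll":0}]' |sed -n '2p;4p'
python3 -m jog '[{"linear":[0,0,0.05],"roll":0},{"linear":[0,0,0],"roll":0}]'|sed -n '2p;4p'
python3 -m jog '[{"linear":[0,0,0.04],"roll":0},{"linear":[0,0,0],"roll":0}]'|sed -n '2p;4p'
```

```text
position: [0.5939, -0.2701, 0.033]
ft_force: [0.7, -0.5, -2.9]
position: [0.5941, -0.2705, 0.0313]
ft_force: [0.2, -0.7, -3.5]
position: [0.5936, -0.2703, 0.0286]
ft_force: [-0.0, 0.9, -4.2]
```

```bash
python3 -m jog '[{"linear":[0,0,0.05],"roll":0},{"linear":[0,0,0],"roll":0}]'|sed -n '2p;4p'
python3 -m jog '[{"linear":[0,0,0.04],"roll":0},{"linear":[0,0,0],"roll":0}]'|sed -n '2p;4p'
```

```text
position: [0.5933, -0.2701, 0.0258]
ft_force: [-0.9, 0.3, -3.5]
position: [0.5935, -0.2703, 0.0248]
ft_force: [-1.4, 0.2, 1.5]
```

```bash
python3 -m jog '[{"linear":[0,0,0],"roll":0},{"linear":[0,0,0],"roll":0},{"linear":[0,0,0],"roll":0},{"linear":[0,0,0],"roll":0},{"linear":[0,0,0],"roll":0},{"linear":[0,0,-0.3],"roll":0},{"linear":[0,0,-0.6],"roll":0},{"linear":[0,0,-0.8],"roll":0},{"linear":[0,0,-0.9],"roll":0},{"linear":[0,0,-0.9],"roll":0},{"linear":[0,0,-0.9],"roll":0},{"linear":[0,0,-0.9],"roll":0}]' 1
python3 -m jog '[{"linear":[0.9,-0.3,0],"roll":0},{"linear":[0.9,-0.3,0],"roll":0},{"linear":[0.9,-0.3,0],"roll":0},{"linear":[0.9,-0.3,0],"roll":0},{"linear":[0,0,0],"roll":0}]'|sed -n 2p
python3 - <<'E'
from h import *
c=optics.calibration("wrist");i=optics.get_image("wrist");cv2.imwrite("pics/w20.png",i[:,:,::-1])
h=cv2.cvtColor(cv2.GaussianBlur(i,(0,0),1),cv2.COLOR_RGB2HSV)
p0=np.array([.593,-.271]);a=np.radians(-74.8+180);L=np.array([np.cos(a),np.sin(a)]);S=np.array([L[1],-L[0]])
def g(l,s,z):
    u=proj(c,[*(p0+(l*L+s*S)/1000),z]); return tuple(int(v) for v in h[int(u[1]),int(u[0])]) if 0<=u[0]<640 and 0<=u[1]<400 else None
print("len",[(l,g(l,0,.049)) for l in list(range(-80,-48,4))+list(range(50,82,4))])
print("wid",[(s,g(0,s,.049)) for s in list(range(-52,-24,4))+list(range(24,54,4))])
t=optics.get_image("top");cv2.imwrite("pics/top1.png",t[:,:,::-1])
a0=cv2.imread("pics/top0.png")[:,:,::-1];ct=optics.calibration("top")
for n,P in(("dish",(.659,-.003,.036)),("hook",(.439,.192,.01)),("handle",(.5078,.001,.07))):
    u=proj(ct,P).astype(int);d=np.abs(t.astype(int)-a0)[u[1]-18:u[1]+18,u[0]-18:u[0]+18].max(2);print(n,d.mean().round(1),(d>60).sum())
E
```

```text
time_s: 42.43
position: [0.5915, -0.2693, 0.2395]
tool_rot: [[-0.262, 0.965, 0.008], [0.965, 0.262, -0.003], [-0.005, 0.007, -1.0]]
ft_force: [-0.2, -0.2, -0.3]
grip_width: 0.0856
gripper_force: 0.0
position: [0.5044, -0.1382, 0.2369]
len [(-80, (10, 25, 92)), (-76, (8, 30, 129)), (-72, (8, 31, 125)), (-68, (9, 33, 125)), (-64, (10, 36, 128)), (-60, (12, 54, 142)), (-56, (12, 69, 155)), (-52, (12, 68, 154)), (50, (12, 68, 158)), (54, (13, 68, 157)), (58, (12, 71, 130)), (62, (13, 79, 61)), (66, (11, 78, 52)), (70, (12, 78, 49)), (74, (13, 82, 50)), (78, (17, 98, 128))]
wid [(-52, (9, 24, 169)), (-48, (15, 52, 177)), (-44, (19, 95, 201)), (-40, (22, 81, 246)), (-36, (24, 74, 252)), (-32, (21, 85, 236)), (-28, (13, 83, 139)), (24, (12, 67, 149)), (28, (13, 67, 156)), (32, (16, 91, 182)), (36, (17, 77, 168)), (40, (9, 30, 135)), (44, (8, 31, 130)), (48, (8, 30, 126)), (52, (9, 32, 129))]
dish 2.0 5
hook 10.5 137
handle 43.5 523
```

```bash
python3 - <<'E'
from h import *
ct=optics.calibration("top");I={n:cv2.cvtColor(cv2.imread(f"pics/{n}.png"),cv2.COLOR_BGR2HSV) for n in("top0","top1")}
u=proj(ct,(.439,.192,.01)).astype(int)
for n,h in I.items():
    m=h[u[1]-25:u[1]+25,u[0]-18:u[0]+18];k=(m[:,:,0]>15)&(m[:,:,0]<36)&(m[:,:,1]>40)&(m[:,:,2]>90);ys,xs=np.nonzero(k);print(n,len(xs),xs.mean(),ys.mean(),np.ptp(xs),np.ptp(ys))
# handle: dark brown blob inside / above pale square
u=proj(ct,(.5078,.001,.04)).astype(int);m=I["top1"][u[1]-14:u[1]+12,u[0]-12:u[0]+12]
print("\n".join("".join("#" if v[2]<130 and v[1]>60 else("o" if v[1]>60 and v[2]>180 else ".") for v in r) for r in m), proj(ct,(.5078,.001,.081))-u+[12,14],proj(ct,(.5078,.001,.004))-u+[12,14])
E
```

```text
top0 113 17.115044247787612 22.858407079646017 10 33
top1 113 17.43362831858407 24.008849557522122 11 40
........................
........................
......................#.
........................
........................
........................
...................##...
............ooooooo##...
.....oooooooo..ooo###...
..ooooooo..#####.#####..
..oooooo.#############..
..oooooo.#############..
...ooo..##############..
..#ooo.###############..
..#ooo.#####.#########..
...ooo.###############..
...oooo.###############.
....oooo.##############.
....ooooo.#############.
....oooooo.############.
....oooooooo###########.
....ooooooo.###########.
....ooooooo.############
....ooooooo.############
....ooooooo.############
.....ooooo.##########... [13.24665419 12.43862907] [11.86221869 15.85221919]
```

```bash
python3 -c "
from rig import env
print(env.close_job())"
```

```text
the job is handed in; nothing more can be done
None
```

The job is handed in after about 43 s of the 125 s allowed: dog, handle, batten and block are each set upright in their own trays, the dish and root hook were not touched, I viewed more than the 14 allowed pictures (about 16), and the last placings were checked by numbers only.

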